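Put away sterilised goods by height and cam-lock the rack door

TASK

Slide the rack's clear door fully open and put away everything that stands on the counter to its right, pushed in clear of the door: the tall cartons upright in the high lower tier, the flat instrument cassettes lying level (any face up) in the shallow upper tier. Then slide the door shut against its seal with the cam lever still open, and only then give the red cam lever its quarter turn so that the cam draws the door tight. Leave the bottle, the cup and the yellow box where they are.

Things in the scene. Friction and masses are not known exactly. Their poses are not given: they have to be found in the camera images.
- rack: Fixed two-tier rack, open at the front (its -x side), clear walls, shelf, roof. Origin: centre of its underside; x to its back, y to its left. Inside 210 mm wide (y -105 to 105); boards from x = -73 to a 15 mm high stop lip at x = 70; roof top at z = 213. Grey jamb post, 213 high, at the right front corner (x -95 to -35, y -168 to -112).
- lower_floor (a point): Centre of the top face of the lower tier's floor, 12 mm above the counter; axes as the rack. Clear height 125 mm up to the middle shelf (8 mm thick).
- upper_floor (a point): Centre of the top face of the upper tier's floor, the middle shelf, 145 mm above the counter; axes as the rack. Clear height 60 mm up to the roof.
- end_post (a point): Foot of the thin post at the left end of the door's rails, at x = -80, y = 361 mm in the rack, 213 mm high. The rails for the opened door run from the rack to it: bottom rail 10 mm high at rack x -92 to -68, top rail at z 205 to 213.
- door (a joint): Clear sliding door, m: 0 = tight on the jamb's rubber seal; grows as it slides to the rack's left (+y), at most 0.235. Panel 220 mm wide (at 0 from y -110 to 110), at rack x -82 to -76, in front of the boards. Slides with 1.5 N, stays where left; the springy seal touches it at 0.008 and pushes back with 2 to 5 N: only the cam keeps it tight.
- door_handle (a point): Middle of the blue handle fin on the door's top edge: 12 mm thick (rack y), 30 mm deep (rack x), from 214 to 256 mm above the counter, this point at 238; at rack x = -79, y = door value. Take it from above, fingers closing along the rack's y.
- door_pin (a point): Top of the steel pin, 10 mm across, 18 mm high, that stands at the top of the door's right edge and moves with it; axes as the rack. The cam's hook catches it when the door is at 0.012 or less.
- cam (a joint): Cam lock on the jamb's top, rad: 0 = open, red lever points to the rack's back (+x); a quarter turn anticlockwise seen from above brings it to the left (+y), over the door: locked, end stop 1.62. Its hook passes round the pin and draws the door in by up to 12 mm. Stays where left (0.06 N m friction, up to 0.2 while drawing). Must be below 0.15 for the pin to enter.
- cam_axis (a point): Point on the cam's vertical turning axis at half the lever's height (253 mm above the counter), at x = -79, y = -140 mm in the rack; axes as the rack.
- lever_tip (a point): Tip of the red cam lever, 70 mm from the axis, at half its height. The lever is an upright bar 14 mm thick, from 238 to 268 mm above the counter, from 12 mm behind the axis to 70 mm before it; push it sideways or grip it from above.
- cassette_teal_center (a point): Centre of the flat metal instrument cassette with teal ends and teal marks on top, 110 mm long (own x), 52 mm wide (own y), 42 mm high, 0.28 kg, this point at its middle; belongs in the upper tier. May be absent.
- cassette_purple_center (a point): Centre of the flat metal instrument cassette with purple ends and purple marks on top, 110 mm long (own x), 52 mm wide (own y), 42 mm high, 0.28 kg, this point at its middle; belongs in the upper tier. May be absent.
- carton_orange_center (a point): Centre of the orange carton, a tall box with a white label, 110 mm long (own x), 52 mm wide (own y), 105 mm high, 0.22 kg, standing upright at the start, this point half-way up; fits only in the lower tier. May be absent.
- carton_blue_center (a point): Centre of the blue carton, a tall box with a white label, 110 mm long (own x), 52 mm wide (own y), 105 mm high, 0.22 kg, standing upright at the start, this point half-way up; fits only in the lower tier. May be absent.
- pump_bottle: White pump bottle, 68 mm across, 177 mm high; bystander, origin under its centre.
- brush_cup: Grey cup with brushes, 72 mm across, 85 mm high (brushes to 145); bystander, origin under its centre.
- tissue_box: Yellow box 120 x 90 x 60 mm; bystander, origin under its centre.
Not all that is in view belongs to the job. What is shaped like the part that bears carton_orange_center but green is not meant.

How it is judged (in metres and radians):
On the way, in this order (a step that is already met when the one before it is completed fails the run):
1. the door is slid fully open (value of joint door above 0.19 m), for 0.2 s.
2. every carton is in the lower tier and every cassette in the upper tier, cartons upright, cassettes level, the door still open (x of cassette_teal_center in the frame of upper_floor between -0.048 and 0.048 m and y of cassette_teal_center in the frame of upper_floor between -0.085 and 0.085 m and z of cassette_teal_center in the frame of upper_floor between 0.013 and 0.029 m and angle between cassette_teal_center's own x axis and vertical between 1.45 and 1.69 rad and x of cassette_purple_center in the frame of upper_floor between -0.048 and 0.048 m and y of cassette_purple_center in the frame of upper_floor between -0.085 and 0.085 m and z of cassette_purple_center in the frame of upper_floor between 0.013 and 0.029 m and angle between cassette_purple_center's own x axis and vertical between 1.45 and 1.69 rad and x of carton_orange_center in the frame of lower_floor between -0.048 and 0.048 m and y of carton_orange_center in the frame of lower_floor between -0.085 and 0.085 m and z of carton_orange_center in the frame of lower_floor between 0.0445 and 0.0605 m and angle between each of carton_orange_center, carton_blue_center's own z axis and vertical below 0.12 rad and x of carton_blue_center in the frame of lower_floor between -0.048 and 0.048 m and y of carton_blue_center in the frame of lower_floor between -0.085 and 0.085 m and z of carton_blue_center in the frame of lower_floor between 0.0445 and 0.0605 m and value of joint door above 0.15 m), for 0.2 s.
3. the door is slid against its seal while the cam is still open (value of joint door below 0.0125 m and value of joint cam below 0.35 rad), for 0.1 s.
At the end, for the whole second after the job is handed in: Cartons present stand in the lower tier, cassettes in the upper: on its floor, upright (cassettes: long axis level) within 7 degrees, centres within 48 mm (depth) and 85 mm (sideways) of the tier's centre; cam past 1.4 rad, door within 2.5 mm of tight; all at rest (x of cassette_teal_center in the frame of upper_floor between -0.048 and 0.048 m and y of cassette_teal_center in the frame of upper_floor between -0.085 and 0.085 m and z of cassette_teal_center in the frame of upper_floor between 0.013 and 0.029 m and angle between cassette_teal_center's own x axis and vertical between 1.45 and 1.69 rad and x of cassette_purple_center in the frame of upper_floor between -0.048 and 0.048 m and y of cassette_purple_center in the frame of upper_floor between -0.085 and 0.085 m and z of cassette_purple_center in the frame of upper_floor between 0.013 and 0.029 m and angle between cassette_purple_center's own x axis and vertical between 1.45 and 1.69 rad and x of carton_orange_center in the frame of lower_floor between -0.048 and 0.048 m and y of carton_orange_center in the frame of lower_floor between -0.085 and 0.085 m and z of carton_orange_center in the frame of lower_floor between 0.0445 and 0.0605 m and angle between each of carton_orange_center, carton_blue_center's own z axis and vertical below 0.12 rad and x of carton_blue_center in the frame of lower_floor between -0.048 and 0.048 m and y of carton_blue_center in the frame of lower_floor between -0.085 and 0.085 m and z of carton_blue_center in the frame of lower_floor between 0.0445 and 0.0605 m and value of joint cam above 1.4 rad and value of joint door below 0.0025 m and velocity of joint cam below 0.05 rad/s and linear speed of each of cassette_teal, cassette_purple, carton_orange, carton_blue below 0.02 m/s); the robot touches nothing.
It fails at once if a bystander is knocked over or shifted by more than 3 cm (distance of any of pump_bottle, brush_cup, tissue_box from where it was at the start of the episode above 0.03 m or angle between any of pump_bottle, brush_cup, tissue_box's own z axis and vertical above 0.5 rad).
Of cassette_teal, cassette_purple, carton_orange, carton_blue only 3 to 4 are there at a start; the rules pass over those that are not, and their reading is None.
At some moment in a run one of cassette_teal, cassette_purple may be knocked a few centimetres aside while the robot is not near it.
Once in a run the grip may slacken for a moment while it holds something.
It also fails if it takes over 210 s, if anything falls off the work surface, if the arm or the gripper's body presses on something with over 40 N, if the wrist force passes 120 N, or if a joint passes its speed limit or range.

ROBOT

A 6-joint arm with a two-finger parallel gripper is mounted at the origin on the work surface. World frame = base frame: x ahead of the robot, y to its left, z up, the work surface at z = 0. Lengths are in m, angles in degrees, forces in N, time in s.
With the tool pointing down it reaches from about 0.4 to 0.825 m from the base axis. Payload 7 kg.
Tool frame: the origin (TCP) lies at the very end of the fingers, on their centre line; the grasp point (between the pads) lies r.pinch_z behind it (r.pinch_z is the distance from the TCP to the grasp point, in m); z points along the fingers, y is the direction in which the jaws open and shut (so a half turn about z gives the same grasp; the last joint's range is limited). The gripper opens to 88 mm and grips with 3 to 60 N. Pads are 19 mm wide; open, the fingers measure 130 mm over their backs; the gripper's body (78 mm by 193 mm) begins 47 mm behind the grasp point.
Start: joints at [86.866, 20.546, 0.682, 0, -70.136, -16.507], TCP at [0.227, 0.636, 0.203] pointing down, gripper open.
Joint ranges: [-176.03, 176.03], [-82.01, 121.73], [-58.28, 71.71], [-173.87, 95.51], [-174.79, -0.11], [-173.66, 173.66]. Speed limits (degrees/s): [136.94, 136.94, 172.46, 180, 180, 180].

INTERFACE

Orientations are given as [roll, pitch, yaw] about the fixed x, y, z axes, in that order (R = Rz(yaw) Ry(pitch) Rx(roll)).
In Python, from plant import r gives the robot as it stands. The module is installed in compiled form; this text tells all that it offers.
- The arm moves only by the tool servo_tool, never from a script. Its argument "steps" is a list of rows, each a list of 5 numbers: the finger opening in cm, from 0 to 8.76, then the shift along the tool's x, y, z in cm, then the turn about the tool's z in degrees. In form: [[fingers, x, y, z, spin], ...]. A call has 1 to 8 rows; each row shifts and turns the commanded pose from where the row before left it, along the tool's axes as they then stand; what a row does not reach is not made up. A row lasts 1/8 s, in which the tool goes at most 62.5 mm and 10.7 degrees, less where a joint would pass 70% of its speed; a pose out of reach is approached as far as the arm can. A call with a gripper value outside its range is refused whole. The fingers move at their own pace and stop on an object; "squeeze" is the grip in N (left out, the last holds). Time passes only in rows, so rows that do not move let the fingers close. It gives the time, the measured TCP pose, the force and the opening at its end, in the units of the state.
- r.get_state(): the state, without advancing time (a new reading comes with each control period).
- r.capture(name): name is "side" or "top" or "wrist"; returns the picture (400x640x3 uint8, red, green, blue); there is no depth.
- r.calibration(name): a dict with "K" (3x3 intrinsics, pixels), "dist_coeffs" ([k1, k2, p1, p2, k3] as OpenCV has them; the pictures are not rectified), "rvec" (rotation vector, rad) and "tvec" (3), from world to camera coordinates, as OpenCV has them; the wrist camera has in their place "tool_from_camera" (4x4, takes a point from camera to tool coordinates, whose origin is the TCP and whose axes are the flange's). Camera axes: x right, y down, z forward; pixel columns grow to the right and rows downward; lengths in m; the calibration is good to about 2 mm. A picture is of the moment at which its call begins: read the wrist's pose just before it. calibration takes no time and is no camera call.
- r.close_job(): hands the job in, once; it reports no verdict.
The state is a dict: "time_s": time; "joints": joint angles; "qd": joint speeds; "joint_torque": joint torques, N m; "tcp_pos": TCP position; "eef_rot": TCP orientation; "contact_force": force on the tool from outside, world axes, zero at the start; "moment": the same for the moment, N m; "gripper_width": finger opening in m.
Only numpy, scipy, OpenCV 4.12 (cv2) and the standard library are available. Lean on these libraries where they do the work, as an engineer would, in place of code of your own. Each camera call takes 0.05 s, during which the arm holds its last target.

## Working session

There is one attempt and no reset: what is moved stays moved. The work goes in short steps, Python scripts to look and compute and a tool call to move; the robot and the scene stay as the last step left them, time stands still between calls to the robot, and variables do not carry over. Pictures are saved under pics/ and viewed, and the job is handed in when it is done.

Besides the shell and the picture viewer there is one more tool, called after "Emit:" as name(argument=value, ...) on one line, values as JSON. servo_tool: Moves the arm, as the interface text tells. Its arguments: {"type":"object","properties":{"steps":{"type":"array","items":{"type":"array","items":{"type":"number"}}},"squeeze":{"type":"number"}},"required":["steps"]}

```bash
mkdir -p pics
cat > h.py <<'E'
import numpy as np, cv2
from plant import r
def save(name,fn):
    im=r.capture(name); cv2.imwrite('pics/'+fn+'.png',im[:,:,::-1]); return im
def cal(n):
    c=r.calibration(n); return {k:np.array(v,float) for k,v in c.items() if k in('K','dist_coeffs','rvec','tvec','tool_from_camera')}
E
python3 - <<'E'
from h import *
s=r.get_state(); print(s, r.pinch_z)
for n in('side','top','wrist'):
    save(n,n+'0'); print(n,r.calibration(n))
E
```

```text
{'time_s': 0.0, 'joints': array([ 8.68641364e+01,  2.05937256e+01,  6.35014310e-01, -2.11055988e-02,
       -7.01373240e+01, -1.65061638e+01]), 'qd': array([ 0.0478812 ,  0.02780752, -0.04316963, -0.00786406, -0.03949955,
       -0.0880183 ]), 'joint_torque': array([ 2.71109166e-03, -5.82714236e+01,  2.93059194e+01,  6.99727759e+00,
        6.92254049e-03, -1.33643566e-04]), 'tcp_pos': array([0.2267491 , 0.63521255, 0.20250321]), 'eef_rot': array([ 1.79902285e+02, -8.26531904e-03, -1.96492080e+01]), 'contact_force': array([-0.38632191, -0.00641676,  0.02105855]), 'moment': array([ 0.05466965,  0.06792549, -0.0065538 ]), 'gripper_width': 0.08768369164603373} 0.0188
side {'K': array([[410.30722888,   0.        , 319.40214268],
       [  0.        , 410.30722888, 205.53357452],
       [  0.        ,   0.        ,   1.        ]]), 'dist_coeffs': array([-0.01382913,  0.        ,  0.        ,  0.        ,  0.        ]), 'rvec': array([ 0.78041758,  2.69230925, -0.93129395]), 'tvec': array([ 0.40915682, -0.17408306,  1.79200223])}
top {'K': array([[422.85176278,   0.        , 319.05930634],
[... 215 characters left out ...]
, -2.1562393 ,  0.17189337]), 'tvec': array([0.05623313, 0.56445588, 1.66395842])}
wrist {'K': array([[285.38024268,   0.        , 319.71771632],
       [  0.        , 285.38024268, 199.17892938],
       [  0.        ,   0.        ,   1.        ]]), 'dist_coeffs': array([-0.03240505,  0.        ,  0.        ,  0.        ,  0.        ]), 'tool_from_camera': array([[-1.10136526e-03, -9.50384841e-01, -3.11074654e-01,
         8.50826132e-02],
       [ 9.99999158e-01, -1.26028237e-03,  3.09857857e-04,
         1.00568537e-03],
       [-6.86526113e-04, -3.11074051e-01,  9.50385429e-01,
        -1.80672324e-01],
       [ 0.00000000e+00,  0.00000000e+00,  0.00000000e+00,
         1.00000000e+00]])}
```

View pics/side0.png

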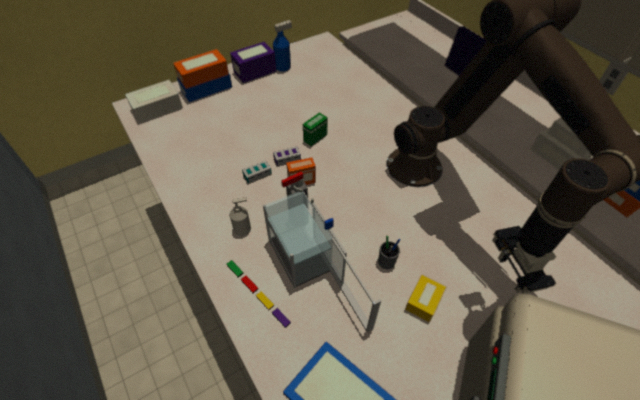

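View pics/top0.png

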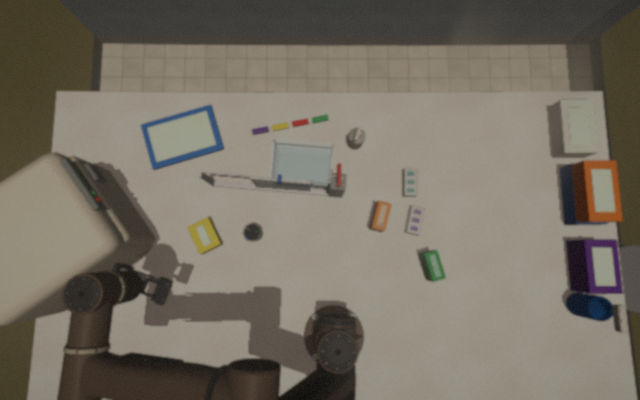

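View pics/wrist0.png

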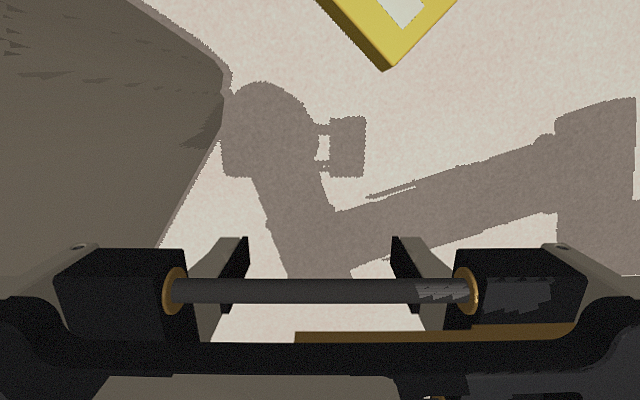

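Top view: the rack is at (303,163), with the red lever at (338,175). Teal is at (410,182), purple at (415,220) and the orange carton at (381,216). The green decoy is at (433,265). The big boxes on the right edge are background. No small blue carton is visible. I'll zoom in.

Run:
```python
import cv2
a=cv2.imread('pics/top0.png'); cv2.imwrite('pics/topz.png',cv2.resize(a[125:275,190:350+110][:, :],None,fx=2.96,fy=2.96,interpolation=cv2.INTER_CUBIC))
b=cv2.imread('pics/side0.png'); cv2.imwrite('pics/sidez.png',cv2.resize(b[105:335,225:405],None,fx=2.6,fy=2.6,interpolation=cv2.INTER_CUBIC))
```

```text
(no output)
```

View pics/topz.png

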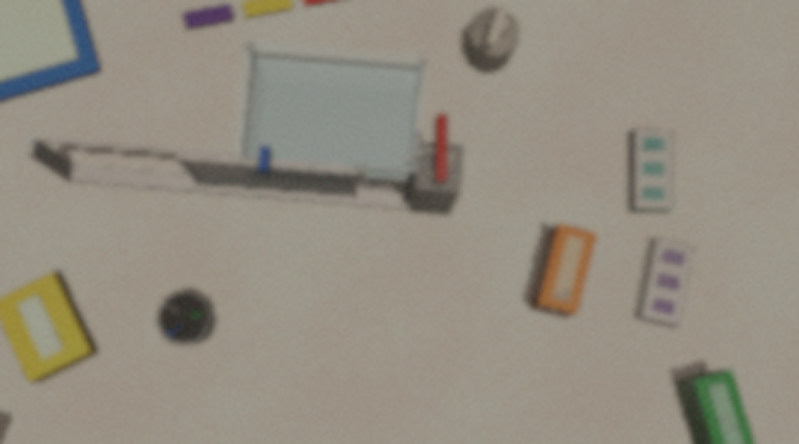

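View pics/sidez.png

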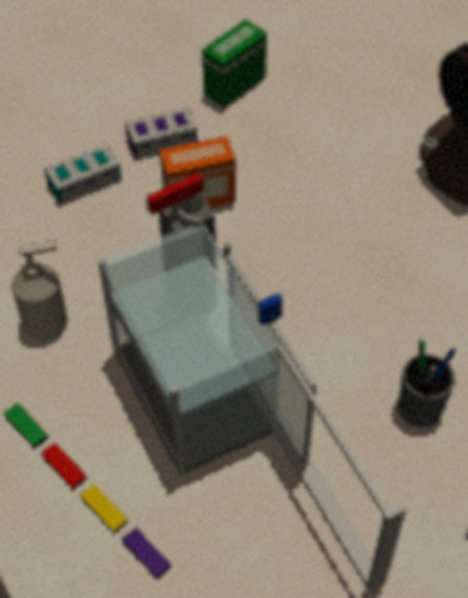

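```bash
cat >> h.py <<'E'
def proj(n,P,c=None):
    c=c or cal(n); return cv2.projectPoints(np.array(P,float).reshape(-1,1,3),c['rvec'],c['tvec'],c['K'],c['dist_coeffs'])[0].reshape(-1,2)
def wcam(st):
    from scipy.spatial.transform import Rotation as R
    c=cal('wrist'); T=np.eye(4); T[:3,:3]=R.from_euler('xyz',st['eef_rot'],degrees=True).as_matrix(); T[:3,3]=st['tcp_pos']
    M=np.linalg.inv(T@c['tool_from_camera']); c['rvec']=cv2.Rodrigues(M[:3,:3])[0]; c['tvec']=M[:3,3]; return c
def atz(n,uv,z,c=None):
    c=c or cal(n); p=cv2.undistortPoints(np.array(uv,float).reshape(-1,1,2),c['K'],c['dist_coeffs']).reshape(-1,2)
    R=cv2.Rodrigues(c['rvec'])[0]; C=-R.T@c['tvec'].ravel(); o=[]
    for a,b in p:
        d=R.T@np.array([a,b,1]); o.append(C+d*(z-C[2])/d[2])
    return np.array(o)
def rk(pose,P):
    x,y,a=pose; P=np.array(P,float).reshape(-1,3); c,s=np.cos(a),np.sin(a)
    return np.c_[x+c*P[:,0]-s*P[:,1], y+s*P[:,0]+c*P[:,1], P[:,2]]
def torack(pose,P):
    x,y,a=pose; P=np.array(P,float).reshape(-1,3); c,s=np.cos(a),np.sin(a); d=P[:,:2]-[x,y]
    return np.c_[c*d[:,0]+s*d[:,1], -s*d[:,0]+c*d[:,1], P[:,2]]
E
cat > fit0.py <<'E'
from h import *
from scipy.optimize import least_squares
T=lambda u,v:(190+u/2.96,125+v/2.96)
S=lambda u,v:(225+u/2.6,105+v/2.6)
H=.213
obs=[('top',T(252,50),(.073,.107,H)),('top',T(422,64),(.073,-.107,H)),('top',T(441,115),(-.009,-.140,.268)),('top',T(36,150),(-.08,.361,H)),
('side',S(103,262),(.073,-.107,H)),('side',S(175,393),(.073,.107,H)),('side',S(152,200),(-.009,-.14,.26)),('side',S(398,514),(-.08,.361,H))]
def f(p):
    return np.concatenate([proj(n,rk(p,P))[0]-uv for n,uv,P in obs])
q=least_squares(f,[.65,.05,0],loss='soft_l1').x
print(q,np.degrees(q[2])); print(f(q).reshape(-1,2).round(1))
for uv in [T(265,148)]: print('handle',torack(q,atz('top',[uv],.256)))
print('h side',torack(q,atz('side',[S(272,298)],.256)))
E
python3 fit0.py
```

```text
[ 0.64701159  0.12540017 -0.09170003] -5.254024753287448
[[-2.1 -1.4]
 [-1.5 -0.9]
 [ 0.2  1.4]
 [-3.6 -0.5]
 [ 0.6 -0.5]
 [-0.4 -2.2]
 [-0.9 -0.7]
 [ 0.1 -1.5]]
handle [[-0.0606343   0.06637265  0.256     ]]
h side [[-0.07640942  0.07133293  0.256     ]]
```

```bash
cat > plan.py <<'E'
# usage: python3 plan.py x y z yaw n   -> per-row tool moves (cm,deg) for n rows, straight
import sys; from h import *
RP=np.load('rack.npy') if __import__('os').path.exists('rack.npy') else None
def plan(tgt,yaw,n=None,st=None,cmd=None):
    st=st or r.get_state(); p=st['tcp_pos'] if cmd is None else np.array(cmd[:3]); y0=st['eef_rot'][2] if cmd is None else cmd[3]
    d=np.array(tgt)-p; dy=(yaw-y0+180)%360-180
    n=n or int(max(np.ceil(np.linalg.norm(d)/.055),np.ceil(abs(dy)/10),1))
    print('from',p.round(4),round(y0,2),'n',n)
    for i in range(n):
        a=np.radians(y0+dy*i/n); w=d/n
        print([round(100*(np.cos(a)*w[0]+np.sin(a)*w[1]),2),round(100*(np.sin(a)*w[0]-np.cos(a)*w[1]),2),round(-100*w[2],2),round(-dy/n,2)])
if __name__=='__main__':
    a=list(map(float,sys.argv[1:])); plan(a[:3],a[3],int(a[4]) if len(a)>4 else None)
E
python3 plan.py .52 .15 .38 -5.25
```

```text
from [0.2268 0.6353 0.2027] -19.65 n 11
[np.float64(3.99), np.float64(3.26), np.float64(-1.61), np.float64(-1.31)]
[np.float64(3.92), np.float64(3.35), np.float64(-1.61), np.float64(-1.31)]
[np.float64(3.84), np.float64(3.44), np.float64(-1.61), np.float64(-1.31)]
[np.float64(3.76), np.float64(3.53), np.float64(-1.61), np.float64(-1.31)]
[np.float64(3.68), np.float64(3.61), np.float64(-1.61), np.float64(-1.31)]
[np.float64(3.6), np.float64(3.69), np.float64(-1.61), np.float64(-1.31)]
[np.float64(3.51), np.float64(3.77), np.float64(-1.61), np.float64(-1.31)]
[np.float64(3.42), np.float64(3.85), np.float64(-1.61), np.float64(-1.31)]
[np.float64(3.34), np.float64(3.93), np.float64(-1.61), np.float64(-1.31)]
[np.float64(3.24), np.float64(4.01), np.float64(-1.61), np.float64(-1.31)]
[np.float64(3.15), np.float64(4.08), np.float64(-1.61), np.float64(-1.31)]
```

Emit:
servo_tool(steps=[[8.7,0,0,-6,-3],[8.7,0,0,-6,-3],[8.7,2,2,-5,-3],[8.7,3.5,4,-1,-3],[8.7,3.5,4,0,-2.4],[8.7,3.5,4,0,0],[8.7,3.5,4.5,0,0],[8.7,3.5,4.5,0,0]])

```text
time_s: 1.15
tcp_pos: [0.3912, 0.3807, 0.3834]
eef_rot: [180.0, 0.0, -5.2]
contact_force: [0.2, 0.6, 0.7]
gripper_width: 0.087
```

Emit:
servo_tool(steps=[[8.7,3,5,0,0],[8.7,3,5,0,0],[8.7,3,5,0,0],[8.7,1,5,0,0],[8.7,0,0,0,0]])

```text
time_s: 1.78
tcp_pos: [0.4722, 0.1712, 0.384]
eef_rot: [-180.0, -0.0, -5.5]
contact_force: [0.2, 0.4, 0.1]
gripper_width: 0.087
```

```bash
python3 - <<'E'
from h import *
s=r.get_state(); print(s['tcp_pos'],s['eef_rot'],s['time_s']); save('wrist','w1')
E
python3 plan.py .52 .15 .38 -5.25
```

```text
[0.47216751 0.17118227 0.3839525 ] [-1.79979333e+02 -3.43324452e-02 -5.45575158e+00] 1.775
from [0.4721 0.1726 0.3837] -5.4 n 1
[np.float64(4.98), np.float64(1.8), np.float64(0.37), np.float64(-0.15)]
```

View pics/w1.png

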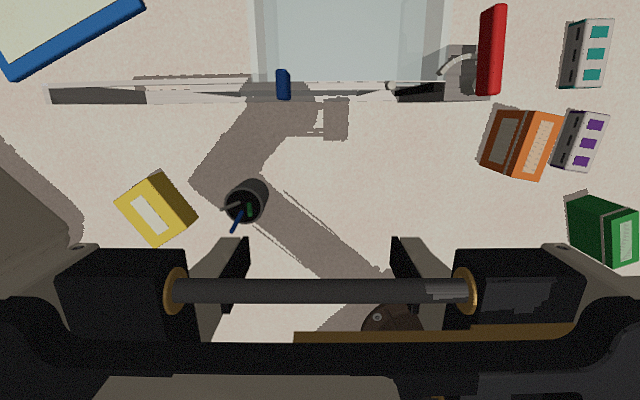

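The wrist view shows the rack's front edge at y≈90, the handle at (283,84), the lever at (492,50), orange at (520,140), teal at (588,52), purple at (582,138), and green at (605,230), which is the decoy.

Run:
```python
import cv2
a=cv2.imread('pics/w1.png'); cv2.imwrite('pics/w1a.png',cv2.resize(a[0:110,230:520],None,fx=2.75,fy=2.75,interpolation=cv2.INTER_CUBIC))
cv2.imwrite('pics/w1b.png',cv2.resize(a[0:200,470:640],None,fx=3,fy=3,interpolation=cv2.INTER_CUBIC))
```

```text
(no output)
```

View pics/w1a.png

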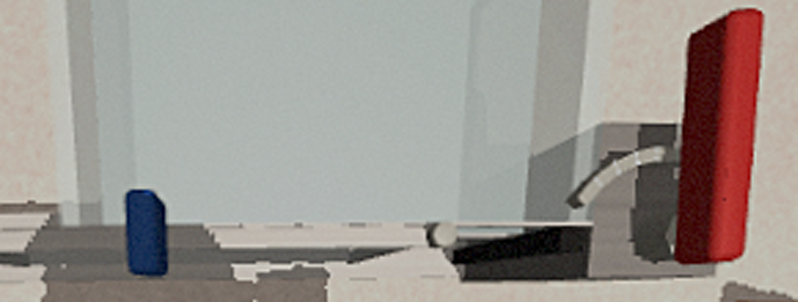

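View pics/w1b.png

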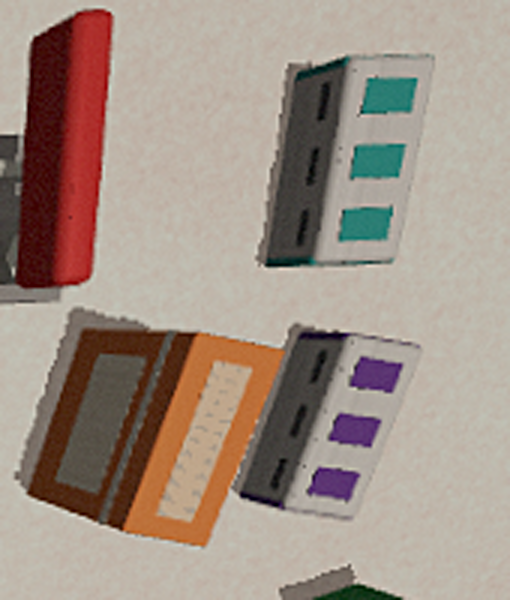

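Run:
```python
from h import *
st=dict(tcp_pos=np.array([0.47216751,0.17118227,0.3839525]),eef_rot=np.array([-179.979,-.034,-5.4558]))
c=wcam(st)
B=lambda u,v:(470+u/3,v/3); A=lambda u,v:(230+u/2.75,v/2.75)
from scipy.optimize import least_squares
for n,q,z,uvt in [('orange',[(200,332),(285,352),(205,547),(122,530)],.105,(381,216)),('teal',[(347,57),(435,55),(388,263),(316,264)],.042,0),('purple',[(350,333),(420,345),(350,518),(285,510)],.042,0)]:
    P=atz('w',[B(*a) for a in q],z,c); ctr=P.mean(0); d=(P[0]+P[1]-P[2]-P[3])/2
    print(n,ctr.round(4),'yaw',np.degrees(np.arctan2(d[1],d[0])).round(1),'L',np.linalg.norm(d).round(4),'W',np.linalg.norm(P[0]+P[3]-P[1]-P[2])/2)
    print('  top px pred',proj('top',[ctr])[0],'side',proj('side',[ctr])[0])
# rack fit combos
obs=[('w',A(747,10),(-.009,-.140,.268)),('w',A(722,262),(-.091,-.140,.268)),('w',A(441,224),None)]
q=[.64701,.1254,-.0917]
for uv,z,nm in [(A(747,10),.268,'tip'),(A(722,262),.268,'levback'),(A(440,225),.231,'pin'),(A(150,190),.256,'handle back'),(A(150,272),.256,'handle front'),(A(66,0),.213,'?L'),(A(590,0),.213,'R'),(A(590,224),.213,'roof FR?'),(A(60,224),.213,'FL')]:
    print(nm,atz('w',[uv],z,c).round(4),torack(q,atz('w',[uv],z,c)).round(4))
```

```text
orange [ 0.4605 -0.186   0.105 ] yaw -16.2 L 0.1086 W 0.05078118920161589
  top px pred [381.89302009 215.83185778] side [299.84794682 163.31981308]
teal [ 0.6014 -0.3146  0.042 ] yaw -2.7 L 0.1095 W 0.04839955271095069
  top px pred [410.25252741 182.36926789] side [255.783492   168.01243456]
purple [ 0.4482 -0.3288  0.042 ] yaw -12.8 L 0.1092 W 0.0467074416467188
  top px pred [415.15832735 220.21263011] side [285.93508643 152.30245467]
tip [[ 0.6315 -0.0128  0.268 ]] [[-0.0028 -0.139   0.268 ]]
levback [[ 0.5513 -0.0099  0.268 ]] [[-0.0829 -0.1435  0.268 ]]
pin [[0.5746 0.0831 0.231 ]] [[-0.0682 -0.0488  0.231 ]]
handle back [[0.5951 0.1934 0.256 ]] [[-0.0579  0.063   0.256 ]]
handle front [[0.5671 0.1971 0.256 ]] [[-0.0862  0.0641  0.256 ]]
?L [[0.6722 0.2215 0.213 ]] [[0.0163 0.098  0.213 ]]
R [[0.6535 0.0176 0.213 ]] [[ 0.0163 -0.1067  0.213 ]]
roof FR? [[0.5705 0.0158 0.213 ]] [[-0.0662 -0.1162  0.213 ]]
FL [[0.5913 0.237  0.213 ]] [[-0.0657  0.106   0.213 ]]
```

```bash
python3 plan.py .581 .195 .31 -5.3
```

```text
from [0.4721 0.1726 0.3837] -5.4 n 3
[np.float64(3.54), np.float64(-1.08), np.float64(2.46), np.float64(-0.03)]
[np.float64(3.54), np.float64(-1.08), np.float64(2.46), np.float64(-0.03)]
[np.float64(3.55), np.float64(-1.08), np.float64(2.46), np.float64(-0.03)]
```

Emit:
servo_tool(steps=[[8.7,3.5,-1.1,0,0],[8.7,3.6,-1.1,3,0],[8.7,3.5,-1.1,4.4,0],[8.7,0,0,0,0]])

```text
time_s: 2.33
tcp_pos: [0.58, 0.198, 0.3032]
eef_rot: [179.7, 0.5, -5.2]
contact_force: [-0.4, 0.1, 0.6]
gripper_width: 0.0872
```

Run:
```python
from h import *
s=r.get_state(); print(s['tcp_pos'],s['eef_rot'],s['time_s']); save('wrist','w2')
```

```text
[0.580023   0.19801808 0.30316026] [179.68775408   0.47080306  -5.24294779] 2.325
```

View pics/w2.png

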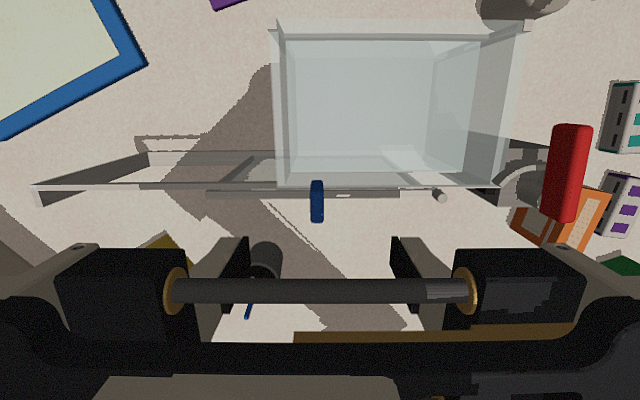

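Run:
```python
from h import *
from scipy.optimize import least_squares
c1=wcam(dict(tcp_pos=np.array([0.47216751,0.17118227,0.3839525]),eef_rot=np.array([-179.979,-.034,-5.4558])))
c2=wcam(dict(tcp_pos=np.array([0.580023,0.19801808,0.30316]),eef_rot=np.array([179.688,.471,-5.243])))
A=lambda u,v:(230+u/2.75,v/2.75)
H=.213
obs=[(c1,A(747,10),(-.009,-.140,.268)),(c1,A(722,262),(-.091,-.140,.268)),(c1,A(590,224),(-.073,-.108,H)),(c1,A(60,224),(-.073,.108,H)),
(c2,(570,125),(-.009,-.14,.268)),(c2,(565,221),(-.091,-.14,.268)),(c2,(278,187),(-.073,.108,H)),(c2,(36,187),(-.08,.361,H))]
def f(p): return np.concatenate([proj('',rk(p,P),c)[0]-uv for c,uv,P in obs])
q=least_squares(f,[.65,.12,-.09],loss='soft_l1').x; print(q,np.degrees(q[2])); print(f(q).reshape(-1,2).round(1))
def g(p): # handle d
    return np.concatenate([proj('',rk(q,[(-.064,p[0],.256),(-.094,p[0],.256)]),c1)[:, 0]-[230+150/2.75]*2, proj('',rk(q,[(-.079,p[0],.256)]),c2)[:,0]-[317]])
d=least_squares(g,[.06]).x; print('door',d,g(d))
np.save('rack.npy',q)
print('handle w',rk(q,[(-.079,d[0],.238)]))
print('corner pred c2',proj('',rk(q,[(.073,.108,H),(.073,-.108,H),(-.073,-.108,H)]),c2))
```

```text
[ 0.65466076  0.12214793 -0.09139444] -5.236515704025318
[[ 4.1 -2.1]
 [-0.9  0.2]
 [-4.7 -1.1]
 [ 0.5 -0.6]
 [22.6  0.6]
 [-0.4  3.9]
 [ 0.2 -0.1]
 [-3.6  7.6]]
door [0.06757623] [-2.10406621 -0.87666968  2.51641335]
handle w [[0.58215797 0.19665223 0.238     ]]
corner pred c2 [[270.41601055  18.42552563]
 [525.28086092  21.63701134]
 [494.79508071 186.44206589]]
```

Emit:
servo_tool(steps=[[8.7,0.2,0.1,4,0],[8.7,0,0,4.1,0],[8.7,0,0,0,0],[1,0,0,0,0],[1,0,0,0,0],[1,0,0,0,0],[1,0,0,0,0]], squeeze=30)

```text
time_s: 3.25
tcp_pos: [0.5827, 0.1962, 0.2291]
eef_rot: [-180.0, -0.0, -5.2]
contact_force: [-0.7, 0.9, 0.1]
gripper_width: 0.052
```

Emit:
servo_tool(steps=[[1,0,0,0,0],[1,0,0,0,0],[1,0,0,0,0],[1,0,0,0,0]])

```text
time_s: 3.75
tcp_pos: [0.5825, 0.1964, 0.2284]
eef_rot: [-180.0, -0.0, -5.2]
contact_force: [-0.0, 1.0, -0.3]
gripper_width: 0.0135
```

Emit:
servo_tool(steps=[[1,0,0,0,0],[1,0,-2,0,0],[1,0,-2.8,0,0],[1,0,-2.8,0,0],[1,0,-2.8,0,0],[1,0,-2.8,0,0],[1,0,-2.6,0,0],[1,0,0,0,0]])

```text
time_s: 4.75
tcp_pos: [0.5965, 0.3578, 0.2284]
eef_rot: [-179.9, 0.0, -5.1]
contact_force: [-4.6, 2.2, 3.0]
gripper_width: 0.0114
```

Run:
```python
from h import *
s=r.get_state(); print(s['tcp_pos'],s['contact_force'],s['gripper_width'],torack(np.load('rack.npy'),s['tcp_pos'])); save('side','s1')
b=cv2.imread('pics/s1.png'); cv2.imwrite('pics/s1z.png',cv2.resize(b[105:335,225:405],None,fx=2.6,fy=2.6,interpolation=cv2.INTER_CUBIC))
```

```text
[0.59654056 0.35782743 0.22836285] [-4.59468218  2.17593822  2.99818841] 0.01144731875059311 [[-0.07938745  0.22939141  0.22836285]]
```

View pics/s1z.png

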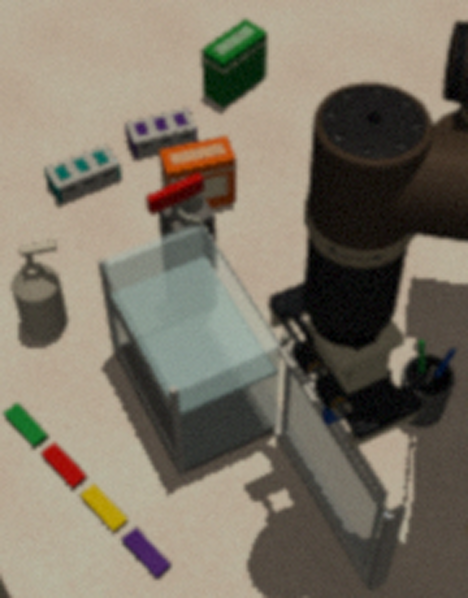

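Emit:
servo_tool(steps=[[8.7,0,0,0,0],[8.7,0,0,0,0],[8.7,0,0,0,0],[8.7,0,0,0,0],[8.7,0,0,-4,0],[8.7,0,0,-5,0],[8.7,0,0,0,0]])

```text
time_s: 5.68
tcp_pos: [0.5988, 0.3541, 0.3239]
eef_rot: [-179.7, -0.4, -5.3]
contact_force: [-0.1, 0.1, -0.3]
gripper_width: 0.0761
```

```bash
python3 - <<'E'
from h import *
q=np.load('rack.npy')
print('cup',atz('top',[(253,231)],.05),'yellow',atz('top',[(205,235)],.06),'bottle',atz('top',[(357,137)],.1), torack(q,atz('top',[(357,137)],.1)),torack(q,atz('top',[(253,231)],.05)))
E
python3 plan.py .414 -.173 .25 -16.2
```

```text
cup [[0.40684851 0.31566469 0.05      ]] yellow [[0.3916748  0.50026588 0.06      ]] bottle [[ 0.77443714 -0.09595669  0.1       ]] [[ 0.1391823  -0.20626268  0.1       ]] [[-0.26443973  0.17009196  0.05      ]]
from [0.5988 0.3541 0.3239] -5.26 n 11
[np.float64(-1.23), np.float64(4.93), np.float64(0.67), np.float64(0.99)]
[np.float64(-1.15), np.float64(4.95), np.float64(0.67), np.float64(0.99)]
[np.float64(-1.06), np.float64(4.97), np.float64(0.67), np.float64(0.99)]
[np.float64(-0.98), np.float64(4.98), np.float64(0.67), np.float64(0.99)]
[np.float64(-0.89), np.float64(5.0), np.float64(0.67), np.float64(0.99)]
[np.float64(-0.8), np.float64(5.01), np.float64(0.67), np.float64(0.99)]
[np.float64(-0.71), np.float64(5.03), np.float64(0.67), np.float64(0.99)]
[np.float64(-0.63), np.float64(5.04), np.float64(0.67), np.float64(0.99)]
[np.float64(-0.54), np.float64(5.05), np.float64(0.67), np.float64(0.99)]
[np.float64(-0.45), np.float64(5.06), np.float64(0.67), np.float64(0.99)]
[np.float64(-0.36), np.float64(5.07), np.float64(0.67), np.float64(0.99)]
```

Emit:
servo_tool(steps=[[8.7,-1.2,4.9,0,1],[8.7,-1.2,5,0,1],[8.7,-1.1,5,0,1],[8.7,-1,5,0,1],[8.7,-0.9,5,0,1],[8.7,-0.8,5,0,1],[8.7,-0.7,5,0,1],[8.7,-0.6,5,0,1]])

```text
time_s: 6.68
tcp_pos: [0.4611, -0.0314, 0.3182]
eef_rot: [-180.0, -0.0, -13.3]
contact_force: [-0.4, -0.5, 0.1]
gripper_width: 0.087
```

Emit:
servo_tool(steps=[[8.7,-0.6,5,2,1],[8.7,-0.5,5,3,1],[8.7,-0.4,5,3,1],[8.7,0,0,0,0],[8.7,0,0,0,0]])

```text
time_s: 7.3
tcp_pos: [0.4108, -0.1719, 0.2387]
eef_rot: [180.0, -0.0, -16.3]
contact_force: [0.0, 0.3, 0.5]
gripper_width: 0.0869
```

Run:
```python
from h import *
s=r.get_state(); print(list(s['tcp_pos']),list(s['eef_rot']),s['time_s']); save('wrist','w3')
```

```text
[np.float64(0.41078635995697627), np.float64(-0.1718556969046448), np.float64(0.23869918229726694)] [np.float64(179.99957288009722), np.float64(-0.033842263686963726), np.float64(-16.306904542400538)] 7.3
```

View pics/w3.png

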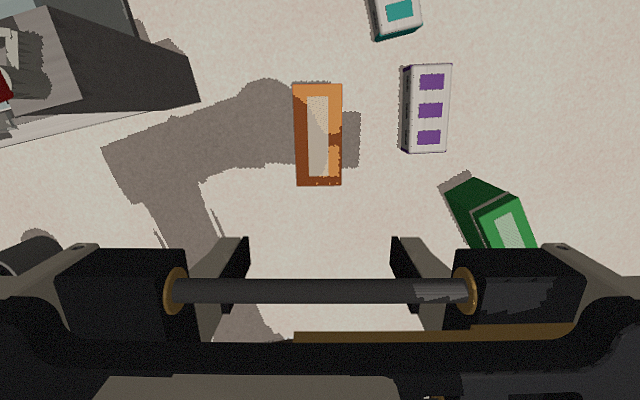

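The carton top spans x 292–342 and y 84–186 in the wrist view, axis-aligned with the tool. Purple is at (430,108).

```bash
python3 - <<'E'
from h import *
c=wcam(dict(tcp_pos=np.array([0.410786,-0.171856,.238699]),eef_rot=np.array([180,-.034,-16.307])))
for n,q,z in [('orange',[(292,84),(342,84),(341,186),(296.5,186)],.105),('purple',[(407,65.5),(452,65),(447,152.5),(408,153)],.042)]:
    P=atz('w',q,z,c); d=(P[0]+P[1]-P[2]-P[3])/2; print(n,P.mean(0),np.degrees(np.arctan2(d[1],d[0])),np.linalg.norm(d),np.linalg.norm(P[0]+P[3]-P[1]-P[2])/2)
    print(P)
E
python3 plan.py .4144 -.1726 .066 -16.3 3
```

```text
orange [ 0.46134928 -0.18586299  0.105     ] -15.47942673484944 0.10887766477264181 0.05114092323128886
[[ 0.52106933 -0.17570846  0.105     ]
 [ 0.5065575  -0.22507613  0.105     ]
 [ 0.40171787 -0.19571476  0.105     ]
 [ 0.41605241 -0.1469526   0.105     ]]
purple [ 0.44811019 -0.32850931  0.042     ] -11.411715602017479 0.10737550169680231 0.053786805453413494
[[ 0.50796205 -0.31242009  0.042     ]
 [ 0.49351109 -0.36584361  0.042     ]
 [ 0.38854237 -0.34306257  0.042     ]
 [ 0.40242524 -0.29271097  0.042     ]]
from [ 0.4112 -0.1714  0.239 ] -16.24 n 3
[np.float64(0.11), np.float64(0.01), np.float64(5.77), np.float64(0.02)]
[np.float64(0.11), np.float64(0.01), np.float64(5.77), np.float64(0.02)]
[np.float64(0.11), np.float64(0.01), np.float64(5.77), np.float64(0.02)]
```

Emit:
servo_tool(steps=[[8.7,0.2,0,5.8,0.3],[8.7,0.2,0,5.8,0],[8.7,0.1,0.1,5.7,0],[8.7,0,0,0,0],[8.7,0,0,0,0],[4,0,0,0,0],[4,0,0,0,0],[4,0,0,0,0]], squeeze=40)

```text
time_s: 8.35
tcp_pos: [0.4157, -0.174, 0.0664]
eef_rot: [-180.0, -0.1, -16.5]
contact_force: [-0.1, -0.3, 0.2]
gripper_width: 0.0625
```

Emit:
servo_tool(steps=[[4,0,0,0,0],[4,0,0,0,0],[4,0,0,0,0]])

```text
time_s: 8.72
tcp_pos: [0.4154, -0.1739, 0.0658]
eef_rot: [-180.0, -0.0, -16.5]
contact_force: [-1.3, 1.9, 5.0]
gripper_width: 0.0516
```

```bash
cat > prk.py <<'E'
# python3 prk.py rx ry z dyaw [n]: plan to rack-frame point with yaw=rackyaw+dyaw
import sys; from plan import *
a=list(map(float,sys.argv[1:])); q=np.load('rack.npy'); t=rk(q,[a[:3]])[0]
st=r.get_state(); print('t',st['time_s'],'now rack',torack(q,st['tcp_pos'])[0].round(4),'dyaw',round(st['eef_rot'][2]-np.degrees(q[2]),2),'tgt',t.round(4))
plan(t,np.degrees(q[2])+a[3],int(a[4]) if len(a)>4 else None,st=st)
E
python3 prk.py -.235 -.003 .12 0
```

```text
t 8.725 now rack [-0.2112 -0.3167  0.0658] dyaw -11.3 tgt [0.4204 0.1406 0.12  ]
from [ 0.4154 -0.1739  0.0658] -16.53 n 6
[np.float64(-1.41), np.float64(-5.05), np.float64(-0.9), np.float64(-1.88)]
[np.float64(-1.25), np.float64(-5.09), np.float64(-0.9), np.float64(-1.88)]
[np.float64(-1.08), np.float64(-5.13), np.float64(-0.9), np.float64(-1.88)]
[np.float64(-0.91), np.float64(-5.16), np.float64(-0.9), np.float64(-1.88)]
[np.float64(-0.74), np.float64(-5.19), np.float64(-0.9), np.float64(-1.88)]
[np.float64(-0.57), np.float64(-5.21), np.float64(-0.9), np.float64(-1.88)]
```

Emit:
servo_tool(steps=[[4,0,0,-2,0],[4,-1,-1,-3,0],[4,-2,-4,-0.5,-1.3],[4,-1.4,-5,0,-2],[4,-0.9,-5.2,0,-2],[4,-0.7,-5.5,0,-2],[4,-0.5,-5.5,0,-2],[4,-0.3,-5,0,-2]])

```text
time_s: 9.72
tcp_pos: [0.4138, 0.1491, 0.1201]
eef_rot: [180.0, 0.0, -5.1]
contact_force: [1.0, 0.2, -1.4]
gripper_width: 0.0517
```

```bash
python3 prk.py -.235 -.003 .12 0;python3 - <<'E'
from h import *
s=r.get_state(); print(s['gripper_width'],s['contact_force'])
E
```

```text
t 9.725 now rack [-0.2423  0.0049  0.1201] dyaw 0.09 tgt [0.4204 0.1406 0.12  ]
from [0.4138 0.1491 0.1201] -5.15 n 1
[np.float64(0.73), np.float64(0.79), np.float64(0.01), np.float64(0.09)]
0.05168958786589584 [ 1.01697418  0.19473347 -1.4051343 ]
```

Now I'll align, lower it and check with the side camera before insertion.

Emit:
servo_tool(steps=[[4,0.7,0.8,1,0],[4,0,0,2.3,0],[4,0,0,0,0],[4,0,0,0,0]])

```text
time_s: 10.22
tcp_pos: [0.4209, 0.1384, 0.0878]
eef_rot: [180.0, 0.0, -5.3]
contact_force: [-0.1, -0.7, -1.6]
gripper_width: 0.0518
```

```bash
python3 prk.py -.113 -.003 .086 0
python3 - <<'E'
from h import *
s=r.get_state();print(list(s['tcp_pos']),list(s['eef_rot']))
save('wrist','w4');save('side','s2')
b=cv2.imread('pics/s2.png'); cv2.imwrite('pics/s2z.png',cv2.resize(b[105:335,225:405],None,fx=2.6,fy=2.6,interpolation=cv2.INTER_CUBIC))
E
```

```text
t 10.225 now rack [-0.2343 -0.0052  0.0878] dyaw -0.04 tgt [0.5419 0.1295 0.086 ]
from [0.4209 0.1384 0.0878] -5.28 n 3
[np.float64(4.04), np.float64(-0.08), np.float64(0.06), np.float64(-0.01)]
[np.float64(4.04), np.float64(-0.07), np.float64(0.06), np.float64(-0.01)]
[np.float64(4.04), np.float64(-0.07), np.float64(0.06), np.float64(-0.01)]
[np.float64(0.42085892965905797), np.float64(0.13838429293944352), np.float64(0.08775381232658588)] [np.float64(179.97358285482395), np.float64(0.007237424766057561), np.float64(-5.275168680166904)]
```

View pics/w4.png

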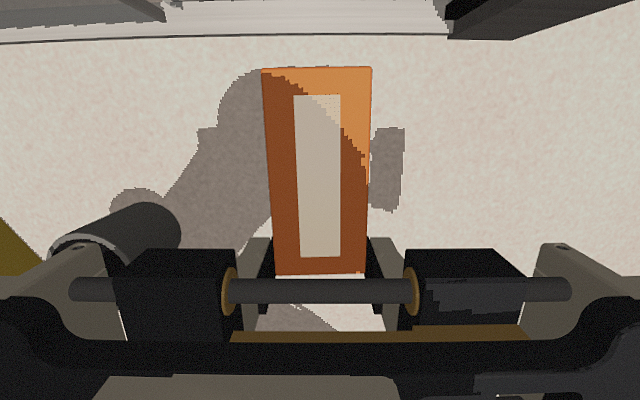

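View pics/s2z.png

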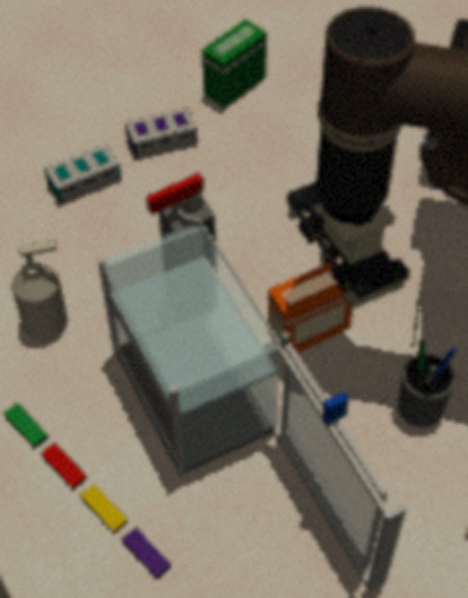

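Emit:
servo_tool(steps=[[4,2,-0.2,0.2,0],[4,2.5,0,0,0],[4,2.5,0,0,0],[4,2,0,0,0],[4,1.5,0,0,0],[4,1.2,0,0,0],[4,0,0,0,0],[4,0,0,0,0]])

```text
time_s: 11.32
tcp_pos: [0.5369, 0.1301, 0.0854]
eef_rot: [180.0, 0.0, -5.2]
contact_force: [-0.0, 0.8, -2.1]
gripper_width: 0.0516
```

```bash
python3 prk.py -.113 -.003 .078 0
python3 - <<'E'
from h import *
save('wrist','w5');save('side','s3')
b=cv2.imread('pics/s3.png'); cv2.imwrite('pics/s3z.png',cv2.resize(b[150:300,285:405],None,fx=4,fy=4,interpolation=cv2.INTER_CUBIC))
E
```

```text
t 11.325 now rack [-0.118  -0.0029  0.0854] dyaw -0.01 tgt [0.5419 0.1295 0.078 ]
from [0.5369 0.1301 0.0854] -5.25 n 1
[np.float64(0.5), np.float64(0.01), np.float64(0.74), np.float64(-0.01)]
```

View pics/w5.png

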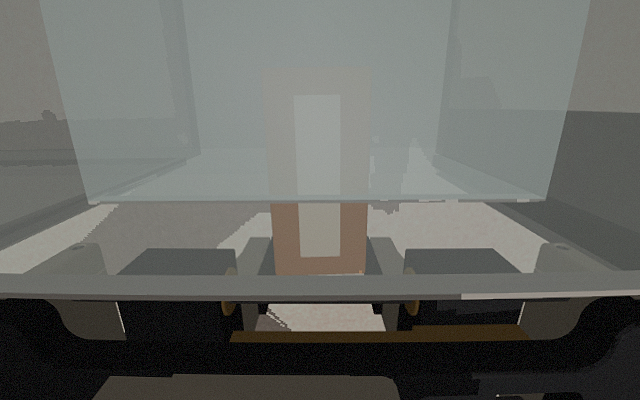

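View pics/s3z.png

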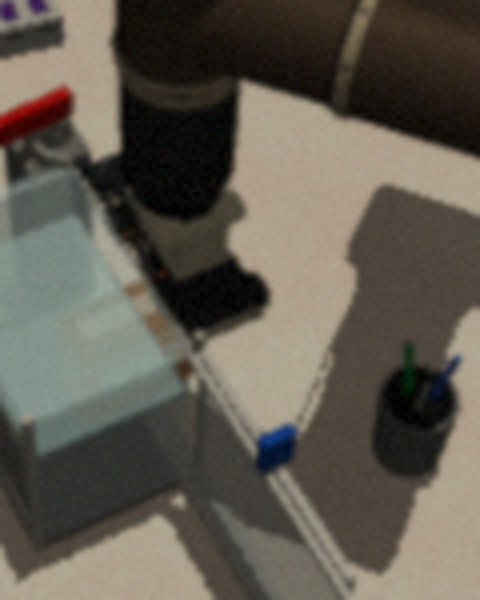

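Emit:
servo_tool(steps=[[4,0.4,0,0,0],[4,0,0,0.3,0],[4,0,0,0.3,0],[4,0,0,0,0],[4,0,0,0,0]])

```text
time_s: 12.05
tcp_pos: [0.5414, 0.1298, 0.0794]
eef_rot: [180.0, 0.0, -5.2]
contact_force: [0.6, -0.1, -3.3]
gripper_width: 0.0514
```

```bash
python3 prk.py -.113 -.003 .078 0
```

```text
t 12.05 now rack [-0.1135 -0.0027  0.0794] dyaw -0.0 tgt [0.5419 0.1295 0.078 ]
from [0.5414 0.1298 0.0794] -5.24 n 1
[np.float64(0.05), np.float64(0.03), np.float64(0.14), np.float64(-0.0)]
```

Emit:
servo_tool(steps=[[4,0.1,0,0,0],[4,0,0,0,0],[4,0,0,0.15,0],[4,0,0,0.1,0],[4,0,0,0,0],[4,0,0,0,0]])

```text
time_s: 12.8
tcp_pos: [0.5423, 0.1298, 0.0778]
eef_rot: [-180.0, -0.0, -5.2]
contact_force: [-5.7, 0.5, 6.8]
gripper_width: 0.0518
```

Emit:
servo_tool(steps=[[4,-0.05,0,-0.05,0],[5.8,0,0,0,0],[5.8,0,0,0,0],[5.8,0,0,0,0]])

```text
time_s: 13.3
tcp_pos: [0.5421, 0.1298, 0.0774]
eef_rot: [-180.0, -0.0, -5.2]
contact_force: [-0.2, -0.1, -0.3]
gripper_width: 0.0579
```

```bash
python3 prk.py -.2 -.003 .078 0
python3 - <<'E'
from h import *
save('wrist','w6')
E
```

```text
t 13.3 now rack [-0.1128 -0.0026  0.0774] dyaw -0.0 tgt [0.4552 0.1374 0.078 ]
from [0.5421 0.1298 0.0774] -5.24 n 2
[np.float64(-4.36), np.float64(0.02), np.float64(-0.03), np.float64(-0.0)]
[np.float64(-4.36), np.float64(0.02), np.float64(-0.03), np.float64(-0.0)]
```

View pics/w6.png

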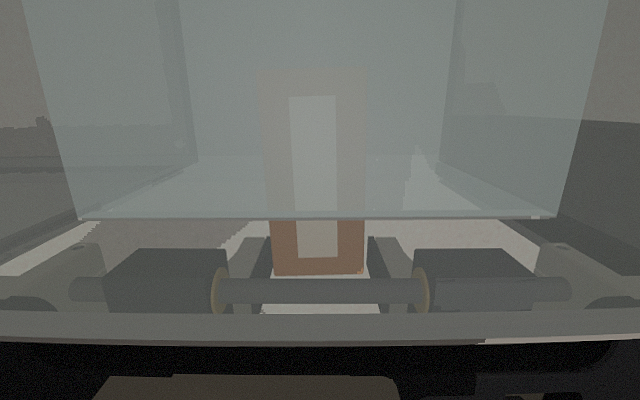

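Emit:
servo_tool(steps=[[5.8,-2,0,0,0],[5.8,-4,0,0,0],[5.8,-4,0,-2,0],[8.7,-2,3,-6,0],[8.7,0,6,-6,1],[8.7,0,6,0,1],[8.7,0,6,0,1],[8.7,0,6,0,1]])

```text
time_s: 14.35
tcp_pos: [0.395, -0.1102, 0.1958]
eef_rot: [-180.0, -0.1, -9.2]
contact_force: [2.3, -0.1, 0.6]
gripper_width: 0.0871
```

```bash
python3 - <<'E'
from h import *
print(atz('top',[(433,265)],.105))
E
python3 plan.py .406 -.320 .2 -12
```

```text
[[ 0.27384303 -0.37432742  0.105     ]]
from [ 0.395  -0.1102  0.1958] -9.22 n 4
[np.float64(1.11), np.float64(5.13), np.float64(-0.1), np.float64(0.7)]
[np.float64(1.17), np.float64(5.12), np.float64(-0.1), np.float64(0.7)]
[np.float64(1.23), np.float64(5.1), np.float64(-0.1), np.float64(0.7)]
[np.float64(1.3), np.float64(5.09), np.float64(-0.1), np.float64(0.7)]
```

Emit:
servo_tool(steps=[[8.7,1.2,5.1,0,0.7],[8.7,1.2,5.1,0,0.7],[8.7,1.2,5.1,0,0.7],[8.7,1.2,5.1,0,0.7],[8.7,0,0,0,0],[8.7,0,0,0,0]])

```text
time_s: 15.1
tcp_pos: [0.4058, -0.318, 0.1949]
eef_rot: [-180.0, 0.0, -12.1]
contact_force: [0.2, -0.2, -0.2]
gripper_width: 0.0872
```

Run:
```python
from h import *
s=r.get_state(); print(list(s['tcp_pos']),list(s['eef_rot']),s['time_s']); save('wrist','w7')
b=cv2.imread('pics/w7.png'); cv2.imwrite('pics/w7z.png',cv2.resize(b[0:240,240:500],None,fx=2.5,fy=2.5,interpolation=cv2.INTER_CUBIC))
```

```text
[np.float64(0.40575078727498193), np.float64(-0.31801096496149833), np.float64(0.1948574375117235)] [np.float64(-179.98639968587926), np.float64(0.040008029101544704), np.float64(-12.108411034976356)] 15.1
```

View pics/w7z.png

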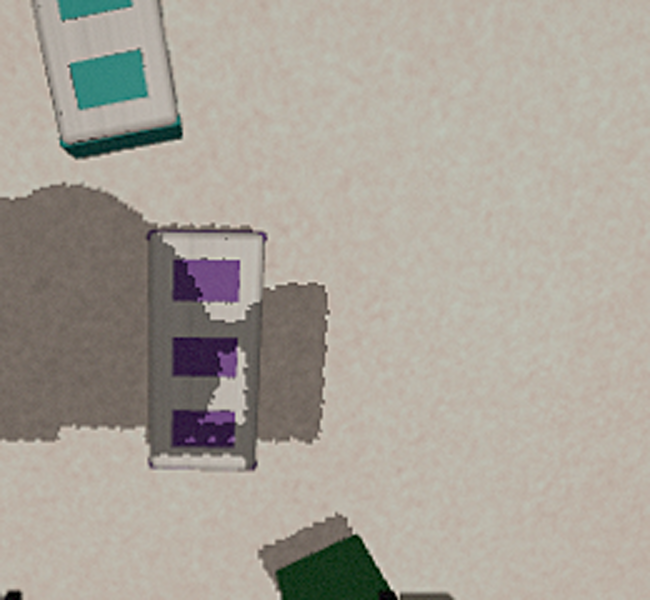

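The purple cassette sits at zoom (148–266, 232–468), aligned with the tool.

```bash
python3 - <<'E'
from h import *
s=r.get_state(); c=wcam(s)
Z=lambda u,v:(240+u/2.5,v/2.5)
P=atz('w',[Z(148,232),Z(266,232),Z(256,468),Z(150,468)],.042,c); d=(P[0]+P[1]-P[2]-P[3])/2; e=(P[2]+P[3])/2
print(P.mean(0),np.degrees(np.arctan2(d[1],d[0])),np.linalg.norm(d)); u=d/np.linalg.norm(d)
g=P.mean(0)-.043*u; print('grip',g)
E
python3 plan.py .406 -.3195 .010 -12 4
```

```text
[ 0.44911794 -0.33054954  0.042     ] -12.947274022738503 0.10800801478888848
grip [ 0.40721115 -0.3209152   0.042     ]
from [ 0.406  -0.3175  0.1951] -12.04 n 4
[np.float64(0.01), np.float64(0.05), np.float64(4.63), np.float64(-0.01)]
[np.float64(0.01), np.float64(0.05), np.float64(4.63), np.float64(-0.01)]
[np.float64(0.01), np.float64(0.05), np.float64(4.63), np.float64(-0.01)]
[np.float64(0.01), np.float64(0.05), np.float64(4.63), np.float64(-0.01)]
```

Emit:
servo_tool(steps=[[8.7,0,0.1,4.6,0.5],[8.7,0,0.1,4.6,0],[8.7,0.1,0.1,4.6,0],[8.7,0,0,4.6,0],[8.7,0,0,0,0],[5,0,0,0,0],[4,0,0,0,0],[4,0,0,0,0]], squeeze=55)

```text
time_s: 16.15
tcp_pos: [0.4075, -0.3213, 0.0128]
eef_rot: [180.0, -0.2, -12.5]
contact_force: [0.1, -0.3, -0.4]
gripper_width: 0.0626
```

Emit:
servo_tool(steps=[[4,0,0,0,0],[4,0,0,0,0],[4,0,0,0,0],[4,0,0,0,0]])

```text
time_s: 16.65
tcp_pos: [0.4069, -0.3212, 0.0119]
eef_rot: [180.0, -0.0, -12.5]
contact_force: [-0.9, 2.7, 7.2]
gripper_width: 0.0516
```

```bash
python3 prk.py -.245 -.003 .10 0 9
```

```text
t 16.65 now rack [-0.2063 -0.4641  0.0119] dyaw -7.29 tgt [0.4104 0.1415 0.1   ]
from [ 0.4069 -0.3212  0.0119] -12.53 n 9
[np.float64(-1.08), np.float64(-5.03), np.float64(-0.98), np.float64(-0.81)]
[np.float64(-1.01), np.float64(-5.04), np.float64(-0.98), np.float64(-0.81)]
[np.float64(-0.93), np.float64(-5.06), np.float64(-0.98), np.float64(-0.81)]
[np.float64(-0.86), np.float64(-5.07), np.float64(-0.98), np.float64(-0.81)]
[np.float64(-0.79), np.float64(-5.08), np.float64(-0.98), np.float64(-0.81)]
[np.float64(-0.72), np.float64(-5.09), np.float64(-0.98), np.float64(-0.81)]
[np.float64(-0.65), np.float64(-5.1), np.float64(-0.98), np.float64(-0.81)]
[np.float64(-0.57), np.float64(-5.11), np.float64(-0.98), np.float64(-0.81)]
[np.float64(-0.5), np.float64(-5.12), np.float64(-0.98), np.float64(-0.81)]
```

Emit:
servo_tool(steps=[[4,0,0,-3,0],[4,-2,-2,-4,-0.8],[4,-2,-4,-2,-0.8],[4,-1,-5,0,-0.8],[4,-0.8,-5,0,-0.8],[4,-0.7,-5,0,-0.8],[4,-0.6,-5,0,-0.8],[4,-0.5,-5,0,-0.8]])

```text
time_s: 17.65
tcp_pos: [0.3842, 0.0, 0.1012]
eef_rot: [-180.0, 0.0, -6.9]
contact_force: [1.6, -0.6, -3.7]
gripper_width: 0.0507
```

```bash
python3 prk.py -.245 -.003 .10 0;python3 - <<'E'
from h import *
s=r.get_state(); print(s['gripper_width'],s['contact_force'])
E
```

```text
t 17.65 now rack [-0.2581 -0.1463  0.1012] dyaw -1.7 tgt [0.4104 0.1415 0.1   ]
from [0.3842 0.     0.1012] -6.93 n 3
[np.float64(0.3), np.float64(-4.79), np.float64(0.04), np.float64(-0.57)]
[np.float64(0.34), np.float64(-4.78), np.float64(0.04), np.float64(-0.57)]
[np.float64(0.39), np.float64(-4.78), np.float64(0.04), np.float64(-0.57)]
0.05070696766951804 [ 1.58971253 -0.57238245 -3.66402267]
```

Emit:
servo_tool(steps=[[4,0.3,-4.8,0,-0.6],[4,0.3,-4.8,0,-0.6],[4,0.4,-4.8,0,-0.5],[4,0,0,2.5,0],[4,0,0,2,0],[4,0,0,0,0]])

```text
time_s: 18.4
tcp_pos: [0.4093, 0.1395, 0.0549]
eef_rot: [179.8, 0.2, -5.3]
contact_force: [-0.5, -0.3, -2.4]
gripper_width: 0.051
```

```bash
python3 prk.py -.17 -.003 .055 0
python3 - <<'E'
from h import *
save('wrist','w8')
E
```

```text
t 18.4 now rack [-0.2459 -0.0051  0.0549] dyaw -0.02 tgt [0.4851 0.1347 0.055 ]
from [0.4093 0.1395 0.0549] -5.26 n 2
[np.float64(3.79), np.float64(-0.1), np.float64(-0.01), np.float64(-0.01)]
[np.float64(3.79), np.float64(-0.1), np.float64(-0.01), np.float64(-0.01)]
```

View pics/w8.png

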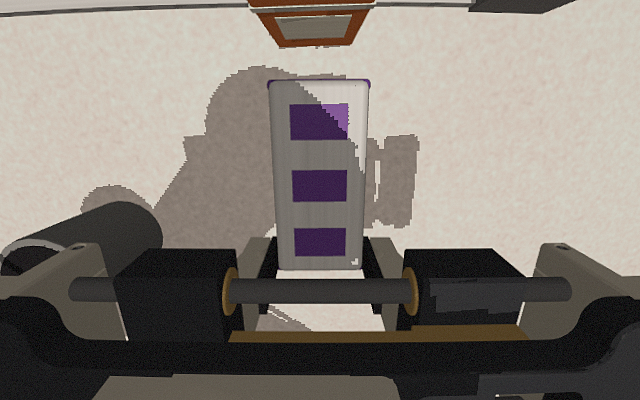

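The purple cassette is held level, and its front end faces the carton squarely. Pushing slowly.

Emit:
servo_tool(steps=[[4,1.5,-0.2,0,0],[4,1,0,0,0],[4,0.8,0,0,0],[4,0.8,0,0,0],[4,0.8,0,0,0],[4,0.8,0,0,0],[4,0,0,0,0]])

```text
time_s: 19.32
tcp_pos: [0.4685, 0.1375, 0.0562]
eef_rot: [-180.0, -0.0, -5.3]
contact_force: [-0.3, 0.7, -2.6]
gripper_width: 0.0513
```

Emit:
servo_tool(steps=[[4,0.8,0,0,0],[4,0.8,0,0,0],[4,0.8,0,0,0],[4,0.4,0,0,0],[4,0,0,0,0],[4,0,0,0,0]])

```text
time_s: 20.08
tcp_pos: [0.4957, 0.1349, 0.0563]
eef_rot: [-180.0, -0.0, -5.2]
contact_force: [-0.8, -0.2, -2.0]
gripper_width: 0.051
```

```bash
python3 prk.py -.17 -.003 .055 0
python3 - <<'E'
from h import *
save('side','s4');save('top','t4')
b=cv2.imread('pics/s4.png'); cv2.imwrite('pics/s4z.png',cv2.resize(b[150:300,255:405],None,fx=4,fy=4,interpolation=cv2.INTER_CUBIC))
E
```

```text
t 20.075 now rack [-0.1595 -0.0018  0.0563] dyaw -0.01 tgt [0.4851 0.1347 0.055 ]
from [0.4957 0.1349 0.0563] -5.24 n 1
[np.float64(-1.05), np.float64(0.12), np.float64(0.13), np.float64(-0.01)]
```

View pics/s4z.png

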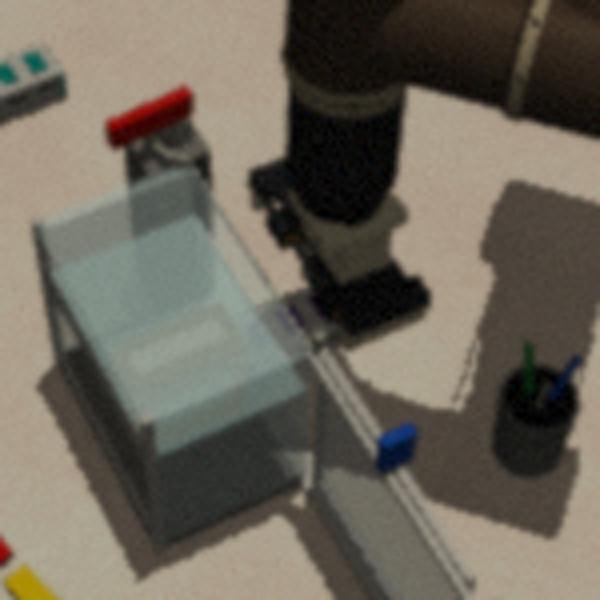

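Emit:
servo_tool(steps=[[4,-1,0,0,0],[4,-3,0,0,0],[4,-3.5,0,0,0],[4,-1.5,0,-3,0],[4,0,0,-5,0],[4,0,0,-3.3,0],[4,0,0,0,0],[4,0,0,0,0]])

```text
time_s: 21.18
tcp_pos: [0.4049, 0.1427, 0.1684]
eef_rot: [180.0, 0.1, -5.3]
contact_force: [0.7, -0.4, -3.5]
gripper_width: 0.0511
```

```bash
python3 prk.py -.09 -.005 .167 0 6
python3 - <<'E'
from h import *
s=r.get_state();print(s['gripper_width']);c=wcam(s);save('wrist','w9');q=np.load('rack.npy')
A=lambda u,v:(230+u/2.75,v/2.75)
c1=wcam(dict(tcp_pos=np.array([0.47216751,0.17118227,0.3839525]),eef_rot=np.array([-179.979,-.034,-5.4558])))
print('hook',torack(q,atz('',[A(572,203),A(680,150)],.225,c1)))
E
```

```text
t 21.175 now rack [-0.2506 -0.0023  0.1684] dyaw -0.02 tgt [0.5646 0.1254 0.167 ]
from [0.4049 0.1427 0.1684] -5.25 n 6
[np.float64(2.68), np.float64(0.04), np.float64(0.02), np.float64(-0.0)]
[np.float64(2.68), np.float64(0.04), np.float64(0.02), np.float64(-0.0)]
[np.float64(2.68), np.float64(0.04), np.float64(0.02), np.float64(-0.0)]
[np.float64(2.68), np.float64(0.04), np.float64(0.02), np.float64(-0.0)]
[np.float64(2.68), np.float64(0.04), np.float64(0.02), np.float64(-0.0)]
[np.float64(2.68), np.float64(0.04), np.float64(0.02), np.float64(-0.0)]
0.051148439709130626
hook [[-0.06719282 -0.10043518  0.225     ]
 [-0.04719446 -0.14168769  0.225     ]]
```

View pics/w9.png

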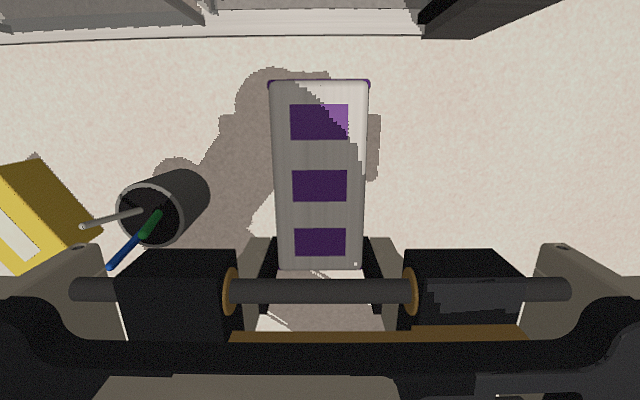

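Emit:
servo_tool(steps=[[4,2,-0.6,0,0],[4,2.6,0,0,0],[4,2.6,0,0,0],[4,2.6,0,0,0],[4,2,0,0,0],[4,1.5,0,0,0],[4,0,0,0,0],[4,0,0,0,0]])

```text
time_s: 22.22
tcp_pos: [0.5382, 0.1367, 0.1686]
eef_rot: [180.0, 0.1, -5.3]
contact_force: [0.4, -0.7, -1.8]
gripper_width: 0.0512
```

```bash
python3 prk.py -.09 .004 .158 0 1
python3 - <<'E'
from h import *
save('wrist','w10');save('side','s5')
b=cv2.imread('pics/s5.png'); cv2.imwrite('pics/s5z.png',cv2.resize(b[150:300,255:405],None,fx=4,fy=4,interpolation=cv2.INTER_CUBIC))
E
```

```text
t 22.225 now rack [-0.1173  0.0039  0.1686] dyaw -0.02 tgt [0.5654 0.1343 0.158 ]
from [0.5382 0.1367 0.1686] -5.26 n 1
[np.float64(2.73), np.float64(-0.01), np.float64(1.06), np.float64(-0.02)]
```

View pics/w10.png

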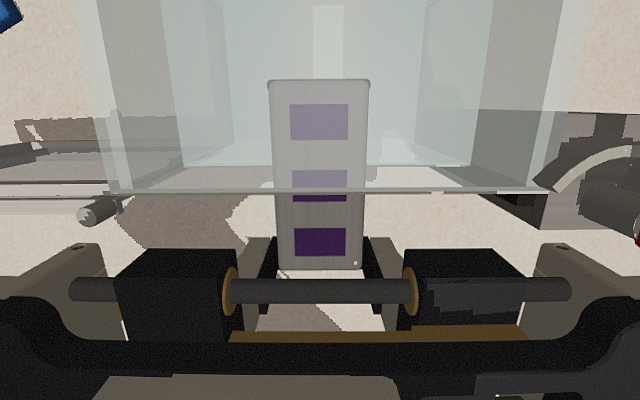

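View pics/s5z.png

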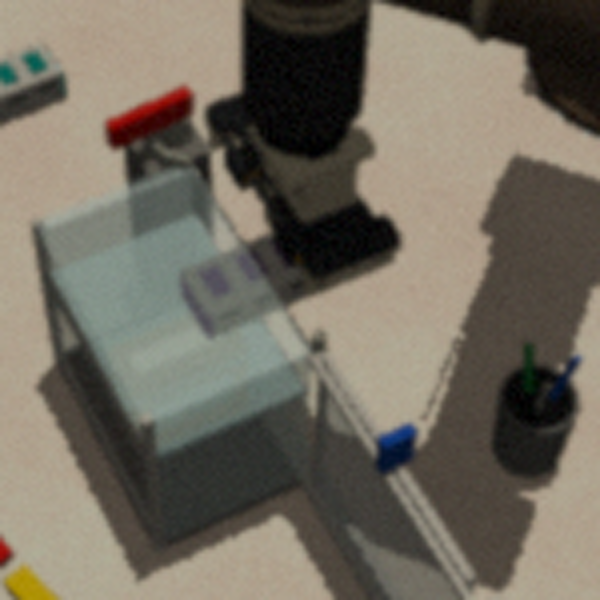

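Run:
```python
from h import *
s=r.get_state(); c=wcam(s); q=np.load('rack.npy')
print('pin',torack(q,atz('',[(83,216)],.231,c)))
for z in(.213,.225,.235): print('hooktip',torack(q,atz('',[(556,191)],z,c)),'roofR',torack(q,atz('',[(545,190),(107,193)],.213,c)))
print('now',torack(q,s['tcp_pos']))
```

```text
pin [[-0.07923162  0.11140679  0.231     ]]
hooktip [[-0.07289599 -0.11790449  0.213     ]] roofR [[-0.07236696 -0.11187785  0.213     ]
 [-0.07371499  0.11162039  0.213     ]]
hooktip [[-0.06933623 -0.10728946  0.225     ]] roofR [[-0.07236696 -0.11187785  0.213     ]
 [-0.07371499  0.11162039  0.213     ]]
hooktip [[-0.06636977 -0.09844359  0.235     ]] roofR [[-0.07236696 -0.11187785  0.213     ]
 [-0.07371499  0.11162039  0.213     ]]
now [[-0.11718089  0.00413932  0.16918745]]
```

Emit:
servo_tool(steps=[[4,1,0,0,0],[4,1,0,0,0],[4,0.7,0,0,0],[4,0,0,0,0],[4,0,0,0.5,0],[4,0,0,0.4,0],[4,0,0,0,0],[4,0,0,0,0]])

```text
time_s: 23.32
tcp_pos: [0.5658, 0.1345, 0.1603]
eef_rot: [180.0, -0.0, -5.2]
contact_force: [0.2, -0.1, -2.3]
gripper_width: 0.0509
```

```bash
python3 prk.py -.09 .004 .157 0 1
```

```text
t 23.325 now rack [-0.0896  0.0042  0.1603] dyaw 0.01 tgt [0.5654 0.1343 0.157 ]
from [0.5658 0.1345 0.1603] -5.23 n 1
[np.float64(-0.04), np.float64(0.02), np.float64(0.33), np.float64(0.01)]
```

Emit:
servo_tool(steps=[[4,0,0,0.2,0],[4,0,0,0.1,0],[4,0,0,0,0],[4,0,0,0,0]])

```text
time_s: 23.82
tcp_pos: [0.5659, 0.1345, 0.1574]
eef_rot: [-180.0, -0.0, -5.2]
contact_force: [-0.9, 0.2, -1.5]
gripper_width: 0.0511
```

Emit:
servo_tool(steps=[[4,0,0,0.1,0],[4,0,0,0,0],[6,0,0,0,0],[6,0,0,0,0],[6,0,0,0,0],[6,-0.5,0,0,0],[6,-2,0,0,0],[6,0,0,0,0]])

```text
time_s: 24.82
tcp_pos: [0.54, 0.1368, 0.1564]
eef_rot: [-180.0, 0.0, -5.2]
contact_force: [0.0, 0.4, 0.3]
gripper_width: 0.0602
```

```bash
python3 prk.py -.12 .004 .157 0 1;python3 - <<'E'
from h import *
save('wrist','w11')
E
```

```text
t 24.825 now rack [-0.1155  0.0041  0.1564] dyaw 0.03 tgt [0.5355 0.1371 0.157 ]
from [0.54   0.1368 0.1564] -5.21 n 1
[np.float64(-0.45), np.float64(0.01), np.float64(-0.06), np.float64(0.03)]
```

View pics/w11.png

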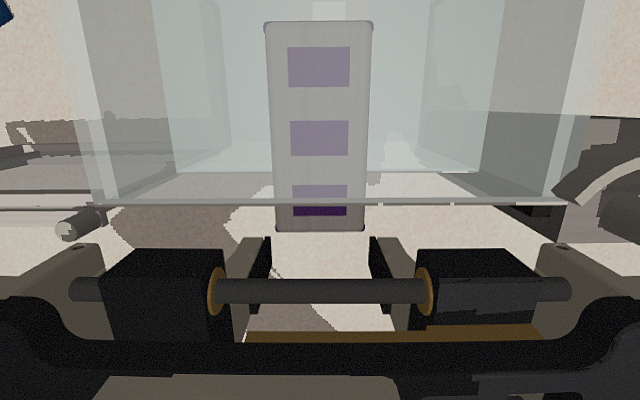

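Emit:
servo_tool(steps=[[0.5,-0.5,0,-0.3,0],[0.5,0,0,0,0],[0.5,0,0,0,0],[0.5,0,0,0,0],[0.5,0,0,0,0],[0.5,0,0,0,0],[0.5,0,0,0,0],[0.5,0,0,0,0]], squeeze=20)

```text
time_s: 25.88
tcp_pos: [0.536, 0.1372, 0.1592]
eef_rot: [180.0, -0.0, -5.2]
contact_force: [-0.3, 0.5, 0.0]
gripper_width: 0.0049
```

Emit:
servo_tool(steps=[[0.5,1,0,0,0],[0.5,0.7,0,0,0],[0.5,0.7,0,0,0],[0.5,0.6,0,0,0],[0.5,0.5,0,0,0],[0.5,0,0,0,0],[0.5,0,0,0,0]])

```text
time_s: 26.75
tcp_pos: [0.5712, 0.1339, 0.1591]
eef_rot: [180.0, -0.0, -5.2]
contact_force: [-1.5, -0.6, 1.1]
gripper_width: 0.0049
```

```bash
python3 prk.py -.084 .004 .159 0 1;python3 - <<'E'
from h import *
save('wrist','w12')
E
```

```text
t 26.75 now rack [-0.0842  0.0041  0.1591] dyaw -0.01 tgt [0.5714 0.1338 0.159 ]
from [0.5712 0.1339 0.1591] -5.25 n 1
[np.float64(0.02), np.float64(0.01), np.float64(0.01), np.float64(-0.01)]
```

View pics/w12.png

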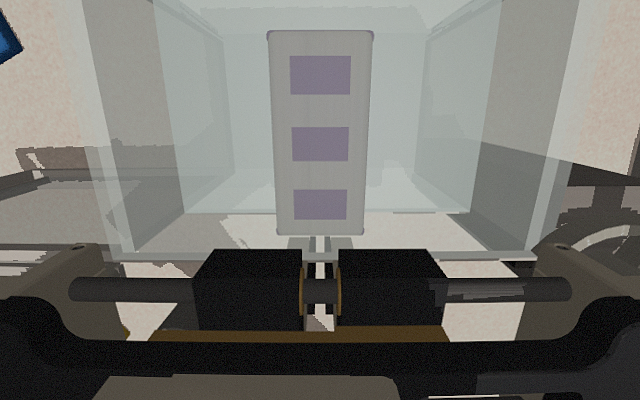

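Run:
```python
from h import *
s=r.get_state(); c=wcam(s); q=np.load('rack.npy')
print(torack(q,atz('',[(277,234),(363,234),(267,32),(373,32)],.187,c)))
print('roof front',torack(q,atz('',[(125,258),(535,256)],.213,c)))
```

```text
[[-0.07095074  0.02817693  0.187     ]
 [-0.07103026 -0.02236101  0.187     ]
 [ 0.03462837  0.02813958  0.187     ]
 [ 0.03457588 -0.02252168  0.187     ]]
roof front [[-0.07240533  0.10249566  0.213     ]
 [-0.07171527 -0.10707747  0.213     ]]
```

Emit:
servo_tool(steps=[[0.5,-2,0,0,0],[0.5,-5,0,-1,0],[8.7,-5,2,-4,0],[8.7,-1,6,-3,0],[8.7,0,6,-1,0],[8.7,0,6,0,0],[8.7,0,6,0,0],[8.7,0,6,0,0]])

```text
time_s: 27.8
tcp_pos: [0.4171, -0.169, 0.2448]
eef_rot: [-180.0, -0.2, -5.2]
contact_force: [1.8, -0.9, -0.0]
gripper_width: 0.0593
```

```bash
python3 plan.py .553 -.312 .23 -2.7
```

```text
from [ 0.4171 -0.169   0.2448] -5.2 n 4
[np.float64(3.71), np.float64(3.25), np.float64(0.37), np.float64(-0.63)]
[np.float64(3.67), np.float64(3.29), np.float64(0.37), np.float64(-0.63)]
[np.float64(3.63), np.float64(3.33), np.float64(0.37), np.float64(-0.63)]
[np.float64(3.6), np.float64(3.37), np.float64(0.37), np.float64(-0.63)]
```

Emit:
servo_tool(steps=[[8.7,2.5,4,0,-0.6],[8.7,3.7,3.5,0.5,-0.6],[8.7,3.7,3,0.5,-0.6],[8.7,3.6,2.5,0.5,-0.6],[8.7,0,0,0,0],[8.7,0,0,0,0]])

```text
time_s: 28.55
tcp_pos: [0.5413, -0.3068, 0.2286]
eef_rot: [-180.0, 0.0, -2.9]
contact_force: [-0.4, 0.2, 0.0]
gripper_width: 0.0871
```

Run:
```python
from h import *
s=r.get_state(); print(list(s['tcp_pos']),list(s['eef_rot']),s['time_s']); save('wrist','w13')
```

```text
[np.float64(0.541340447294215), np.float64(-0.3068237852765628), np.float64(0.22862569934306223)] [np.float64(-179.9998362540985), np.float64(0.027075140177207035), np.float64(-2.8650501836627016)] 28.55
```

View pics/w13.png

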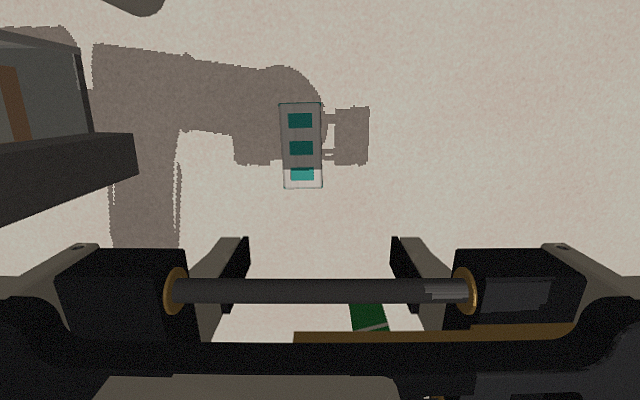

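```bash
python3 - <<'E'
from h import *
s=r.get_state(); c=wcam(s)
P=atz('w',[(278.5,103),(322,103),(322,188),(284,188)],.042,c); d=(P[0]+P[1]-P[2]-P[3])/2
print(P.mean(0),np.degrees(np.arctan2(d[1],d[0])),np.linalg.norm(d)); u=d/np.linalg.norm(d)
g=P.mean(0)-.048*u; print('grip',g,s['tcp_pos'])
E
python3 plan.py .5535 -.3116 .024 -2.5 4
```

```text
[ 0.57654122 -0.28631586  0.042     ] -2.1193643491779106 0.10833896240079652
grip [ 0.52857405 -0.28454075  0.042     ] [ 0.54119484 -0.30650364  0.22922594]
from [ 0.5412 -0.3065  0.2292] -2.84 n 4
[np.float64(0.31), np.float64(0.11), np.float64(5.13), np.float64(-0.08)]
[np.float64(0.31), np.float64(0.11), np.float64(5.13), np.float64(-0.08)]
[np.float64(0.31), np.float64(0.11), np.float64(5.13), np.float64(-0.08)]
[np.float64(0.31), np.float64(0.11), np.float64(5.13), np.float64(-0.08)]
```

The teal cassette reads (0.577,-0.286) instead of (0.601,-0.315), so it was knocked aside. I'll go lower and measure again.

Emit:
servo_tool(steps=[[8.7,-0.7,-1.1,4,-0.4],[8.7,-0.7,-1.1,4.5,-0.4],[8.7,0,0,3,0],[8.7,0,0,0,0],[8.7,0,0,0,0]])

```text
time_s: 29.22
tcp_pos: [0.5294, -0.2843, 0.1162]
eef_rot: [179.9, -0.2, -2.0]
contact_force: [-0.2, -0.1, 0.2]
gripper_width: 0.0871
```

Run:
```python
from h import *
s=r.get_state(); print(list(s['tcp_pos']),list(s['eef_rot']),s['time_s']); save('wrist','w14')
```

```text
[np.float64(0.5294409825011546), np.float64(-0.2842521802944734), np.float64(0.11622752691152233)] [np.float64(179.94577343088085), np.float64(-0.15388467936843148), np.float64(-1.996264357919753)] 29.225
```

View pics/w14.png

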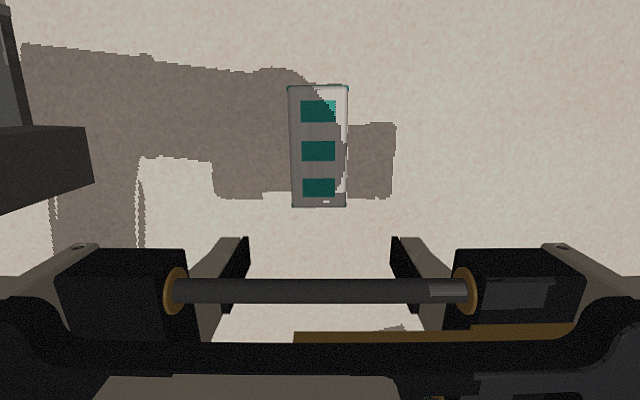

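```bash
python3 - <<'E'
from h import *
s=r.get_state(); c=wcam(s)
P=atz('w',[(287.5,86),(348.5,86),(346,207),(292,207)],.042,c); d=(P[0]+P[1]-P[2]-P[3])/2
print(P.mean(0),np.degrees(np.arctan2(d[1],d[0])),np.linalg.norm(d)); u=d/np.linalg.norm(d)
g=P.mean(0)-.048*u; print('grip',g,s['tcp_pos'])
E
python3 plan.py .530 -.285 .024 -2.1 2
```

```text
[ 0.57700619 -0.28617342  0.042     ] -1.6669361020816174 0.10743927756171373
grip [ 0.5290265  -0.28477713  0.042     ] [ 0.5296539  -0.28435587  0.11637009]
from [ 0.5297 -0.2844  0.1164] -2.01 n 2
[np.float64(0.02), np.float64(0.03), np.float64(4.62), np.float64(0.05)]
[np.float64(0.02), np.float64(0.03), np.float64(4.62), np.float64(0.05)]
```

Emit:
servo_tool(steps=[[8.7,0,0,4.6,0],[8.7,0,0,4.8,0],[8.7,0,0,0,0],[5,0,0,0,0],[4,0,0,0,0],[4,0,0,0,0],[4,0,0,0,0],[4,0,0,0,0]], squeeze=58)

```text
time_s: 30.28
tcp_pos: [0.5286, -0.2841, 0.0204]
eef_rot: [180.0, -0.0, -2.0]
contact_force: [0.7, 1.1, 1.0]
gripper_width: 0.0433
```

Emit:
servo_tool(steps=[[4,0,0,0,0],[4,0,0,0,0],[4,0,0,0,0]])

```text
time_s: 30.65
tcp_pos: [0.5284, -0.2841, 0.0201]
eef_rot: [-180.0, 0.0, -2.0]
contact_force: [0.2, -0.5, -0.2]
gripper_width: 0.0402
```

Opening is 40 mm, so the fingers missed the 52 mm cassette. Looking again.

Run:
```python
from h import *
save('wrist','w15')
```

```text
(no output)
```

View pics/w15.png

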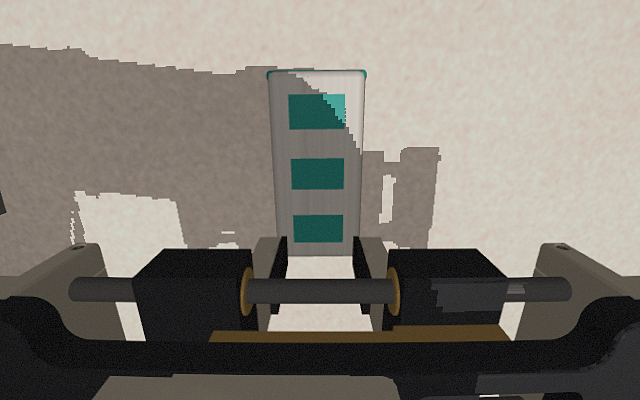

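Run:
```python
from h import *
s=r.get_state(); c=wcam(s); print(s['tcp_pos'],s['gripper_width'])
P=atz('w',[(268,71),(365,71),(358,255),(275,255)],.042,c); print(P,P.mean(0)); d=(P[0]+P[1]-P[2]-P[3])/2; print(np.degrees(np.arctan2(d[1],d[0])),np.linalg.norm(d))
```

```text
[ 0.52841958 -0.28411498  0.02007333] 0.03990070851996747
[[ 0.63135477 -0.26234069  0.042     ]
 [ 0.62951317 -0.31212873  0.042     ]
 [ 0.52346328 -0.30896554  0.042     ]
 [ 0.52538479 -0.25698421  0.042     ]] [ 0.577429   -0.28510479  0.042     ]
-2.3010994216840484 0.10609548765217652
```

Emit:
servo_tool(steps=[[8.7,0,0,0,0],[8.7,0,0,0,0],[8.7,0,0,0,0],[8.7,0,0,0,0],[8.7,0,0,0,0]])

```text
time_s: 31.32
tcp_pos: [0.5284, -0.2841, 0.0201]
eef_rot: [180.0, 0.0, -2.0]
contact_force: [0.8, -0.6, 0.1]
gripper_width: 0.0832
```

Run:
```python
from h import *
s=r.get_state();print(s['tcp_pos'],s['gripper_width']);save('wrist','w16')
```

```text
[ 0.52842018 -0.28413453  0.0201361 ] 0.08317624078752286
```

View pics/w16.png

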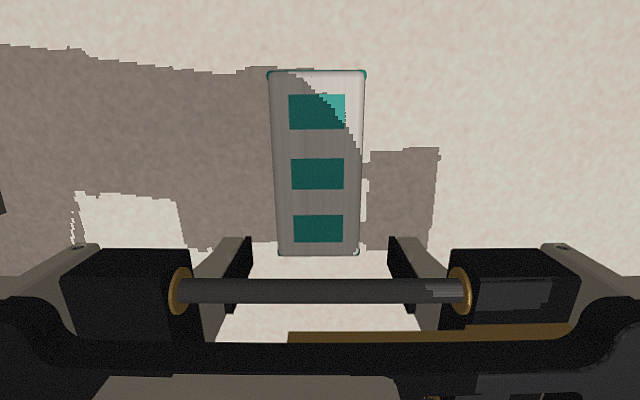

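Emit:
servo_tool(steps=[[8.7,0.7,0,0,0],[8.7,0,0,0,0],[4.4,0,0,0,0],[4.4,0,0,0,0],[4.4,0,0,0,0],[4.4,0,0,0,0],[4.4,0,0,0,0],[4.4,0,0,0,0]])

```text
time_s: 32.38
tcp_pos: [0.5354, -0.2844, 0.0202]
eef_rot: [180.0, -0.0, -2.0]
contact_force: [-0.2, -0.8, 0.2]
gripper_width: 0.0441
```

Run:
```python
from h import *
s=r.get_state();print(s['tcp_pos'],s['gripper_width']);save('wrist','w17')
```

```text
[ 0.53543293 -0.28435818  0.02016712] 0.04405052985125116
```

View pics/w17.png

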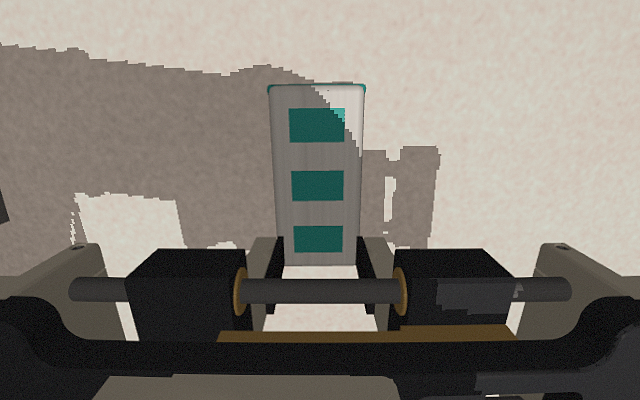

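Run:
```python
from h import *
save('side','s6');save('top','t6')
b=cv2.imread('pics/s6.png'); cv2.imwrite('pics/s6z.png',cv2.resize(b[110:230,215:365],None,fx=5,fy=5,interpolation=cv2.INTER_CUBIC))
w=cv2.imread('pics/w17.png'); cv2.imwrite('pics/w17z.png',cv2.resize(w[200:330,220:420],None,fx=4,fy=4,interpolation=cv2.INTER_CUBIC))
```

```text
(no output)
```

View pics/s6z.png

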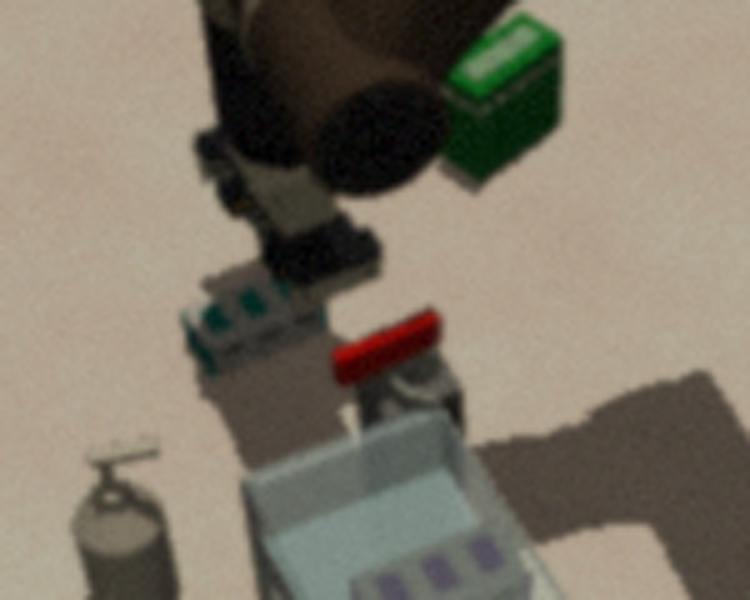

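View pics/w17z.png

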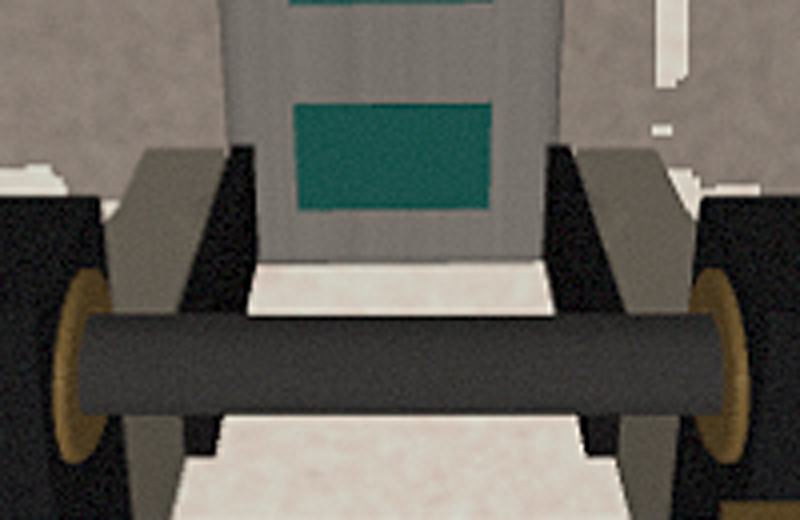

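Emit:
servo_tool(steps=[[3.5,0,0,0,0],[3.5,0,0,0,0],[3.5,0,0,0,0],[3.5,0,0,-1,0],[3.5,0,0,-2,0],[3.5,0,0,0,0]])

```text
time_s: 33.28
tcp_pos: [0.5369, -0.2848, 0.0523]
eef_rot: [179.9, -0.2, -2.0]
contact_force: [0.5, -0.1, -0.1]
gripper_width: 0.0351
```

Run:
```python
from h import *
s=r.get_state();print(s['tcp_pos'],s['gripper_width'],s['contact_force']);save('wrist','w18')
```

```text
[ 0.53689215 -0.28477473  0.05232155] 0.03506271715039046 [ 0.48766835 -0.05752201 -0.05053792]
```

View pics/w18.png

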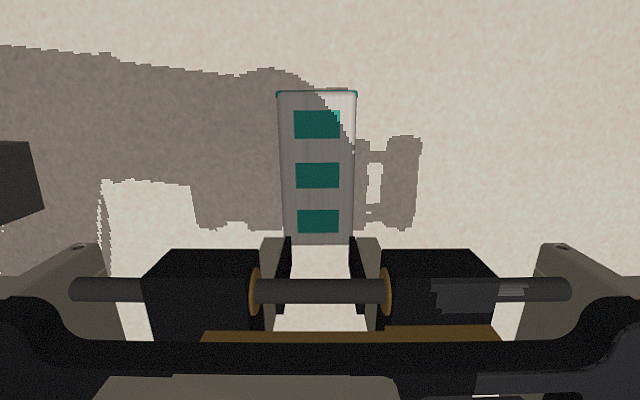

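The cassette has not moved and the fingers closed above it. The real finger tips end about 2 cm short of the reported TCP: they show at row 237, not the expected row ≈222. So I need to go lower, to TCP ≈0.012, as worked with purple.

Emit:
servo_tool(steps=[[8.7,-0.4,0,0,0],[8.7,0,0,0,0],[8.7,0,0,0,0],[8.7,0,0,0,0],[8.7,0,0,0,0],[8.7,0,0,2,0],[8.7,0,0,2,0],[8.7,0,0,0,0]])

```text
time_s: 34.33
tcp_pos: [0.5302, -0.2839, 0.0088]
eef_rot: [-180.0, 0.2, -2.1]
contact_force: [-0.6, -0.5, 0.6]
gripper_width: 0.0871
```

Emit:
servo_tool(steps=[[8.7,0,0,0,0],[4,0,0,0,0],[4,0,0,0,0],[4,0,0,0,0],[4,0,0,0,0],[4,0,0,0,0],[4,0,0,0,0],[4,0,0,0,0]])

```text
time_s: 35.33
tcp_pos: [0.5315, -0.2842, 0.0103]
eef_rot: [-180.0, -0.0, -2.0]
contact_force: [-1.3, 0.9, 3.4]
gripper_width: 0.0511
```

```bash
python3 prk.py -.25 -.28 .18 0
```

```text
t 35.325 now rack [-0.0856 -0.4159  0.0103] dyaw 3.2 tgt [ 0.3801 -0.1339  0.18  ]
from [ 0.5315 -0.2842  0.0103] -2.04 n 5
[np.float64(-3.13), np.float64(-2.9), np.float64(-3.39), np.float64(0.64)]
[np.float64(-3.16), np.float64(-2.86), np.float64(-3.39), np.float64(0.64)]
[np.float64(-3.19), np.float64(-2.83), np.float64(-3.39), np.float64(0.64)]
[np.float64(-3.23), np.float64(-2.79), np.float64(-3.39), np.float64(0.64)]
[np.float64(-3.26), np.float64(-2.75), np.float64(-3.39), np.float64(0.64)]
```

Emit:
servo_tool(steps=[[4,0,0,-2,0],[4,-1,0,-4,0],[4,-3,0,-5,0],[4,-4,0,-5,1],[4,-3,-1,-1,1.2],[4,-2,-4,0,1],[4,-2,-5,0,0],[4,0,0,0,0]])

```text
time_s: 36.33
tcp_pos: [0.3893, -0.1745, 0.1789]
eef_rot: [-179.9, -0.0, -5.0]
contact_force: [-0.2, -1.5, -2.2]
gripper_width: 0.0515
```

```bash
python3 prk.py -.235 .059 .178 0;python3 - <<'E'
from h import *
s=r.get_state();print(s['tcp_pos'],s['gripper_width'],s['contact_force']);save('wrist','w19')
E
```

```text
t 36.325 now rack [-0.2372 -0.3196  0.1789] dyaw 0.19 tgt [0.426  0.2023 0.178 ]
from [ 0.3893 -0.1745  0.1789] -5.04 n 7
[np.float64(0.05), np.float64(-5.41), np.float64(0.01), np.float64(0.03)]
[np.float64(0.05), np.float64(-5.41), np.float64(0.01), np.float64(0.03)]
[np.float64(0.04), np.float64(-5.41), np.float64(0.01), np.float64(0.03)]
[np.float64(0.04), np.float64(-5.41), np.float64(0.01), np.float64(0.03)]
[np.float64(0.04), np.float64(-5.41), np.float64(0.01), np.float64(0.03)]
[np.float64(0.04), np.float64(-5.41), np.float64(0.01), np.float64(0.03)]
[np.float64(0.03), np.float64(-5.41), np.float64(0.01), np.float64(0.03)]
[ 0.38932052 -0.17446561  0.17889344] 0.051451199465147736 [-0.19536824 -1.45303651 -2.16193247]
```

View pics/w19.png

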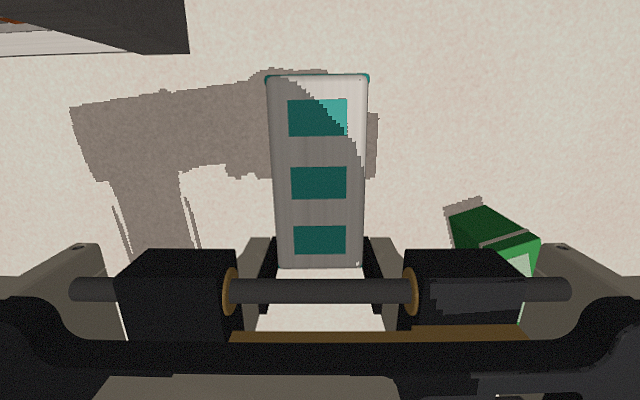

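Emit:
servo_tool(steps=[[4,0,-4,0,0],[4,0,-5.4,0,0],[4,0,-5.4,0,0],[4,0,-5.4,0,0],[4,0,-5.4,0,0],[4,0.2,-5.4,0,0],[4,0,-4.5,0,0],[4,0,-2.3,0,0]])

```text
time_s: 37.38
tcp_pos: [0.4279, 0.201, 0.1783]
eef_rot: [179.9, 0.0, -5.2]
contact_force: [0.3, -0.3, -3.0]
gripper_width: 0.0511
```

Emit:
servo_tool(steps=[[4,0,0,0,0],[4,0,0,0,0]])

```text
time_s: 37.62
tcp_pos: [0.4271, 0.1984, 0.1785]
eef_rot: [179.9, 0.1, -5.3]
contact_force: [-0.8, -0.1, -3.5]
gripper_width: 0.051
```

```bash
python3 prk.py -.125 .059 .171 0 4;python3 - <<'E'
from h import *
s=r.get_state();print(s['tcp_pos'],s['gripper_width'],s['contact_force'])
E
```

```text
t 37.625 now rack [-0.2335  0.0551  0.1785] dyaw -0.05 tgt [0.5356 0.1923 0.171 ]
from [0.4271 0.1984 0.1785] -5.29 n 4
[np.float64(2.71), np.float64(-0.1), np.float64(0.19), np.float64(-0.01)]
[np.float64(2.71), np.float64(-0.1), np.float64(0.19), np.float64(-0.01)]
[np.float64(2.71), np.float64(-0.1), np.float64(0.19), np.float64(-0.01)]
[np.float64(2.71), np.float64(-0.1), np.float64(0.19), np.float64(-0.01)]
[0.42713005 0.19835939 0.17845831] 0.05099751566437314 [-0.80012452 -0.14179983 -3.45288497]
```

Emit:
servo_tool(steps=[[4,0,-0.4,0.5,0],[4,1,0,0.4,0],[4,2.5,0,0,0],[4,2.5,0,0,0],[4,2.5,0,0,0],[4,2.2,0,0,0],[4,0,0,0,0],[4,0,0,0,0]])

```text
time_s: 38.62
tcp_pos: [0.5339, 0.193, 0.1694]
eef_rot: [180.0, 0.0, -5.3]
contact_force: [0.1, 1.0, -2.0]
gripper_width: 0.051
```

```bash
python3 prk.py -.098 .059 .168 0 1;python3 - <<'E'
from h import *
s=r.get_state();print(s['gripper_width'],s['contact_force'])
save('wrist','w20');save('side','s7')
b=cv2.imread('pics/s7.png'); cv2.imwrite('pics/s7z.png',cv2.resize(b[150:300,255:405],None,fx=4,fy=4,interpolation=cv2.INTER_CUBIC))
c=wcam(s);q=np.load('rack.npy')
print('pin',torack(q,atz('',[(200,200)],.231,c)))
E
```

```text
t 38.625 now rack [-0.1267  0.0596  0.1694] dyaw -0.05 tgt [0.5625 0.1898 0.168 ]
from [0.5339 0.193  0.1694] -5.29 n 1
[np.float64(2.87), np.float64(0.05), np.float64(0.14), np.float64(-0.05)]
0.05101162603757133 [ 0.06040339  1.04129273 -1.99509937]
pin [[-0.08104973  0.11138188  0.231     ]]
```

View pics/w20.png

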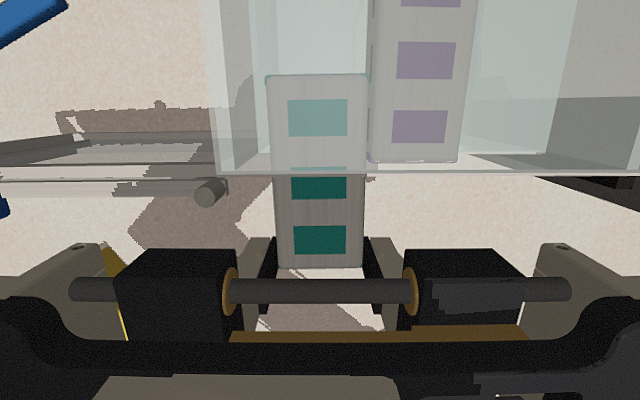

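View pics/s7z.png

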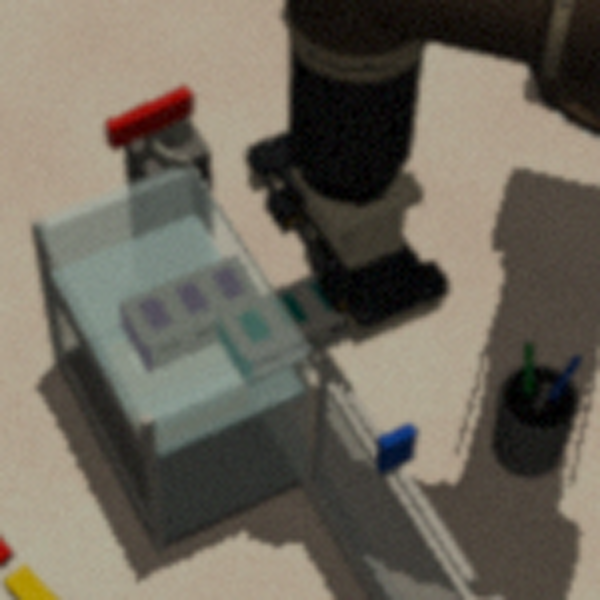

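Emit:
servo_tool(steps=[[4,0.8,-0.15,0,0],[4,0.8,0,0,0],[4,0.8,0,0,0],[4,0.4,0,0,0],[4,0,0,0,0],[4,0,0,0,0]])

```text
time_s: 39.48
tcp_pos: [0.562, 0.1924, 0.1698]
eef_rot: [180.0, 0.0, -5.3]
contact_force: [-0.2, -0.4, -3.2]
gripper_width: 0.0514
```

Now I'll lower in small steps, watching the force, since the pin may be under the body.

Emit:
servo_tool(steps=[[4,0,0,0.15,0],[4,0,0,0,0],[4,0,0,0,0]])

```text
time_s: 39.85
tcp_pos: [0.5621, 0.1926, 0.1685]
eef_rot: [-180.0, -0.0, -5.2]
contact_force: [-0.7, -0.0, -2.5]
gripper_width: 0.0511
```

Emit:
servo_tool(steps=[[4,0,0,0.2,0],[4,0,0,0,0],[4,0,0,0,0]])

```text
time_s: 40.22
tcp_pos: [0.5621, 0.1925, 0.1664]
eef_rot: [180.0, 0.0, -5.2]
contact_force: [0.7, 0.7, -2.0]
gripper_width: 0.0513
```

Emit:
servo_tool(steps=[[4,0,0,0.15,0],[4,0,0,0,0],[4,0,0,0,0]])

```text
time_s: 40.6
tcp_pos: [0.5622, 0.1925, 0.1649]
eef_rot: [180.0, -0.0, -5.2]
contact_force: [-0.2, 0.4, -3.1]
gripper_width: 0.0513
```

Emit:
servo_tool(steps=[[4,0,0,0.1,0],[4,0,0,0,0],[4,0,0,0,0]])

```text
time_s: 40.98
tcp_pos: [0.5621, 0.1925, 0.1639]
eef_rot: [180.0, 0.0, -5.2]
contact_force: [0.3, 0.3, -3.2]
gripper_width: 0.0508
```

Emit:
servo_tool(steps=[[4,0,0,0.1,0],[4,0,0,0,0],[4,0,0,0,0]])

```text
time_s: 41.35
tcp_pos: [0.5621, 0.1925, 0.1629]
eef_rot: [180.0, 0.0, -5.2]
contact_force: [0.4, -0.2, -1.9]
gripper_width: 0.0513
```

Emit:
servo_tool(steps=[[4,0,0,0.1,0],[4,0,0,0,0],[4,0,0,0,0]])

```text
time_s: 41.72
tcp_pos: [0.5622, 0.1925, 0.162]
eef_rot: [-180.0, -0.0, -5.2]
contact_force: [-0.3, -0.1, -2.8]
gripper_width: 0.0508
```

Emit:
servo_tool(steps=[[4,0,0,0.1,0],[4,0,0,0,0],[4,0,0,0,0]])

```text
time_s: 42.1
tcp_pos: [0.5622, 0.1925, 0.161]
eef_rot: [180.0, -0.0, -5.2]
contact_force: [0.3, -0.4, -2.9]
gripper_width: 0.0507
```

Emit:
servo_tool(steps=[[4,0,0,0.1,0],[4,0,0,0,0],[4,0,0,0,0]])

```text
time_s: 42.48
tcp_pos: [0.5622, 0.1925, 0.16]
eef_rot: [-180.0, -0.0, -5.2]
contact_force: [0.2, -0.3, -2.4]
gripper_width: 0.0515
```

Emit:
servo_tool(steps=[[4,0,0,0.1,0],[4,0,0,0,0],[4,0,0,0,0]])

```text
time_s: 42.85
tcp_pos: [0.5621, 0.1925, 0.1589]
eef_rot: [180.0, 0.0, -5.2]
contact_force: [-0.1, 1.0, -2.1]
gripper_width: 0.0515
```

Emit:
servo_tool(steps=[[4,0,0,0.1,0],[4,0,0,0,0],[4,0,0,0,0]])

```text
time_s: 43.22
tcp_pos: [0.5621, 0.1925, 0.1579]
eef_rot: [180.0, 0.0, -5.2]
contact_force: [-0.5, -0.3, -2.1]
gripper_width: 0.0513
```

Emit:
servo_tool(steps=[[4,0,0,0.1,0],[4,0,0,0,0],[4,0,0,0,0]])

```text
time_s: 43.6
tcp_pos: [0.5621, 0.1925, 0.1569]
eef_rot: [180.0, 0.0, -5.2]
contact_force: [0.3, -0.2, -3.0]
gripper_width: 0.0512
```

Emit:
servo_tool(steps=[[4,0,0,0.1,0],[4,0,0,0,0],[4,0,0,0,0]])

```text
time_s: 43.98
tcp_pos: [0.5622, 0.1926, 0.156]
eef_rot: [-180.0, -0.0, -5.2]
contact_force: [-0.5, 0.1, -2.5]
gripper_width: 0.0512
```

```bash
python3 prk.py -.098 .059 .155 0 1;python3 - <<'E'
from h import *
save('wrist','w21')
E
```

```text
t 43.975 now rack [-0.0985  0.0617  0.156 ] dyaw -0.0 tgt [0.5625 0.1898 0.155 ]
from [0.5622 0.1926 0.156 ] -5.24 n 1
[np.float64(0.05), np.float64(0.27), np.float64(0.1), np.float64(-0.0)]
```

View pics/w21.png

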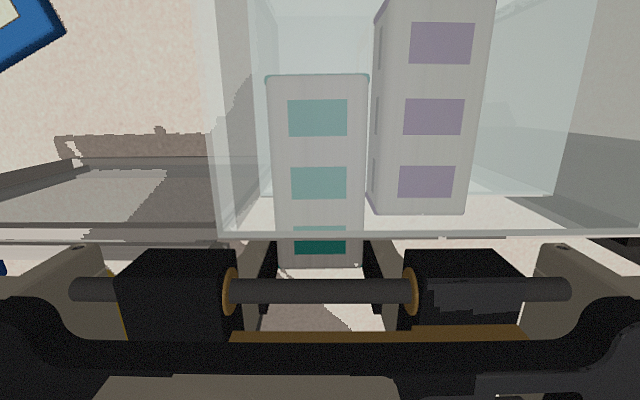

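Emit:
servo_tool(steps=[[4,0,0,0.1,0],[4,0,0,0,0],[5.7,0,0,0,0],[5.7,0,0,0,0],[5.7,-0.3,0,0,0],[5.7,-1,0,0,0],[5.7,-2,0,0,0],[5.7,0,0,0,0]])

```text
time_s: 45.02
tcp_pos: [0.528, 0.1956, 0.1553]
eef_rot: [-180.0, -0.0, -5.2]
contact_force: [1.1, 0.2, 0.3]
gripper_width: 0.0567
```

```bash
python3 prk.py -.098 .059 .155 0 1;python3 - <<'E'
from h import *
save('wrist','w22'); s=r.get_state(); c=wcam(s)
E
```

```text
t 45.025 now rack [-0.1328  0.0616  0.1553] dyaw 0.04 tgt [0.5625 0.1898 0.155 ]
from [0.528  0.1956 0.1553] -5.19 n 1
[np.float64(3.48), np.float64(0.26), np.float64(0.03), np.float64(0.04)]
```

View pics/w22.png

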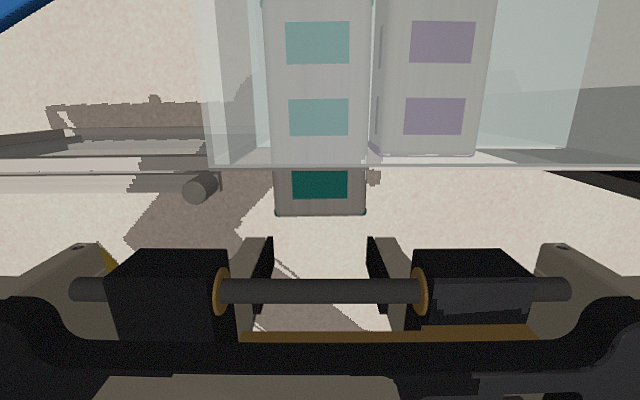

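Emit:
servo_tool(steps=[[0.5,-0.3,0,0,0],[0.5,0,0,0,0],[0.5,0,0,0,0],[0.5,0,0,0,0],[0.5,0,0,0,0],[0.5,0,0,0,0],[0.5,0,0,0,0],[0.5,0,0,0,0]], squeeze=20)

```text
time_s: 46.08
tcp_pos: [0.5263, 0.1958, 0.155]
eef_rot: [-180.0, -0.0, -5.2]
contact_force: [-0.1, -0.4, -0.6]
gripper_width: 0.0051
```

Emit:
servo_tool(steps=[[0.5,1.2,0,0,0],[0.5,0.8,0,0,0],[0.5,0.8,0,0,0],[0.5,0.8,0,0,0],[0.5,0.8,0,0,0],[0.5,0.6,0,0,0],[0.5,0,0,0,0],[0.5,0,0,0,0]])

```text
time_s: 47.08
tcp_pos: [0.5761, 0.1911, 0.1547]
eef_rot: [180.0, 0.0, -5.2]
contact_force: [-1.7, 0.0, -0.7]
gripper_width: 0.0052
```

```bash
python3 prk.py -.083 .061 .155 0 1;python3 - <<'E'
from h import *
save('wrist','w23')
E
```

```text
t 47.075 now rack [-0.0845  0.0615  0.1547] dyaw -0.01 tgt [0.5776 0.1905 0.155 ]
from [0.5761 0.1911 0.1547] -5.24 n 1
[np.float64(0.15), np.float64(0.05), np.float64(-0.03), np.float64(-0.01)]
```

View pics/w23.png

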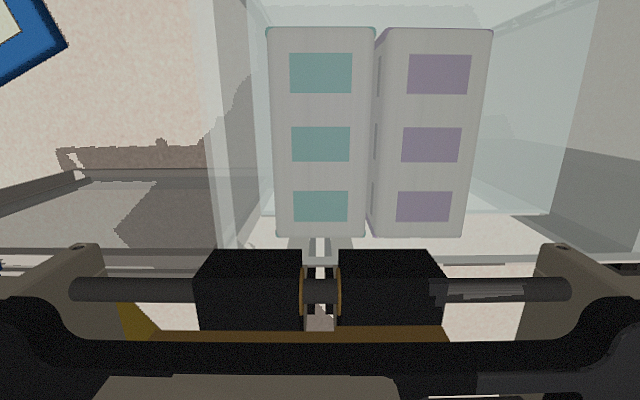

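Emit:
servo_tool(steps=[[0.5,0.1,0,0,0],[0.5,0,0,0,0],[0.5,-1,0,0,0],[0.5,-4,0,0,0],[0.5,-5,0,0,0],[0.5,-3,0,-4,0],[0.5,0,2,-6,0],[0.5,0,0,-5,0]])

```text
time_s: 48.12
tcp_pos: [0.4455, 0.1828, 0.3073]
eef_rot: [-179.9, -0.2, -5.2]
contact_force: [1.9, 1.2, 0.9]
gripper_width: 0.0052
```

Emit:
servo_tool(steps=[[8.7,0,0,0,0],[8.7,0,0,0,0]])

```text
time_s: 48.38
tcp_pos: [0.4455, 0.1834, 0.3041]
eef_rot: [-179.9, -0.0, -5.2]
contact_force: [0.4, 0.1, -0.6]
gripper_width: 0.0193
```

Run:
```python
from h import *
s=r.get_state();c=wcam(s);print(s['tcp_pos'],torack(np.load('rack.npy'),s['tcp_pos']))
save('wrist','w24');save('side','s8');save('top','t8')
b=cv2.imread('pics/s8.png'); cv2.imwrite('pics/s8z.png',cv2.resize(b[150:300,255:405],None,fx=4,fy=4,interpolation=cv2.INTER_CUBIC))
```

```text
[0.4455428  0.18337856 0.30409029] [[-0.21383354  0.04188946  0.30409029]]
```

View pics/w24.png

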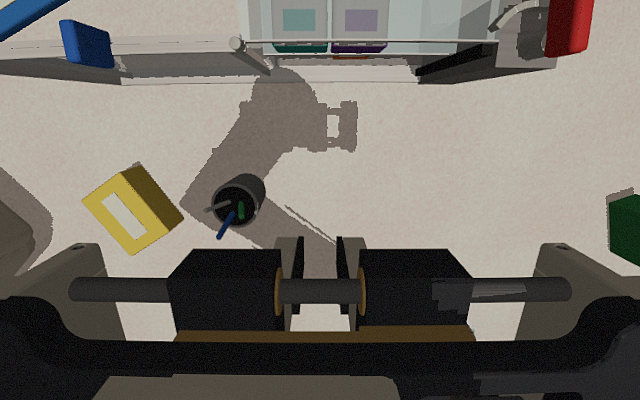

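View pics/s8z.png

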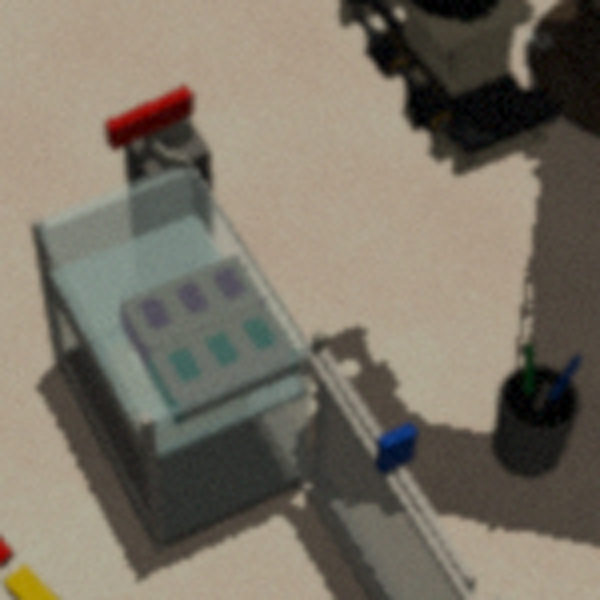

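Run:
```python
from h import *
a=cv2.imread('pics/w24.png'); A=cv2.resize(a[0:90,220:560],None,fx=2.3,fy=2.3,interpolation=cv2.INTER_CUBIC)
b=cv2.imread('pics/w13.png'); B=cv2.resize(b[20:200,0:150],None,fx=2.2,fy=2.2,interpolation=cv2.INTER_CUBIC)
H=np.zeros((A.shape[0]+B.shape[0],A.shape[1],3),np.uint8); H[:A.shape[0]]=A; H[A.shape[0]:,:B.shape[1]]=B
# predicted carton wireframe on w13
q=np.load('rack.npy')
c=wcam(dict(tcp_pos=np.array([0.541340,-0.306824,.228626]),eef_rot=np.array([-180,.027,-2.865])))
cx=-.007;pts=[(cx+sx*.055,-.003+sy*.026,z) for sx in(-1,1) for sy in(-1,1) for z in(.012,.117)]
print(proj('',rk(q,pts),c).round(0).tolist())
cv2.imwrite('pics/m1.png',H); print(A.shape)
```

```text
[[35.0, 151.0], [-51.0, 166.0], [1.0, 150.0], [-91.0, 164.0], [15.0, 68.0], [-84.0, 58.0], [-21.0, 68.0], [-126.0, 59.0]]
(207, 782, 3)
```

View pics/m1.png

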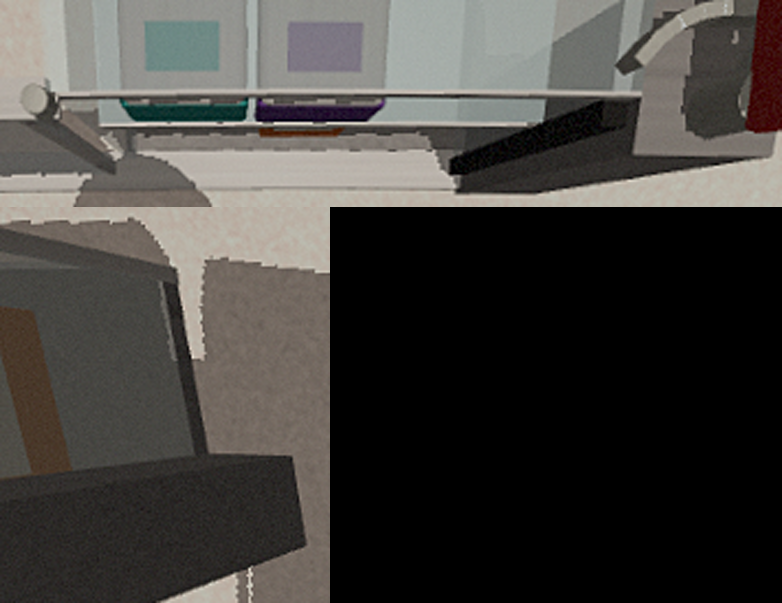

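```bash
python3 prk.py -.079 .229 .31 0
```

```text
t 48.525 now rack [-0.2139  0.0416  0.303 ] dyaw -0.01 tgt [0.5969 0.3574 0.31  ]
from [0.4454 0.1831 0.303 ] -5.24 n 5
[np.float64(2.7), np.float64(-3.75), np.float64(-0.14), np.float64(-0.0)]
[np.float64(2.7), np.float64(-3.75), np.float64(-0.14), np.float64(-0.0)]
[np.float64(2.7), np.float64(-3.75), np.float64(-0.14), np.float64(-0.0)]
[np.float64(2.7), np.float64(-3.75), np.float64(-0.14), np.float64(-0.0)]
[np.float64(2.7), np.float64(-3.75), np.float64(-0.14), np.float64(-0.0)]
```

Emit:
servo_tool(steps=[[6,2.7,-3.7,0,0],[6,2.7,-3.8,0,0],[6,2.7,-3.7,0,0],[6,2.7,-3.8,0,0],[6,2.7,-3.7,0,0],[6,0,0,0,0]])

```text
time_s: 49.28
tcp_pos: [0.5983, 0.3589, 0.2995]
eef_rot: [179.7, 0.2, -5.2]
contact_force: [-0.1, -1.2, -0.2]
gripper_width: 0.0602
```

```bash
python3 prk.py -.079 .229 .22 0 2
python3 - <<'E'
from h import *
s=r.get_state();c=wcam(s);save('wrist','w25');print(proj('',rk(np.load('rack.npy'),[(-.094,.229,.256),(-.064,.229,.256)]),c))
E
```

```text
t 49.275 now rack [-0.0778  0.2306  0.2995] dyaw 0.02 tgt [0.5969 0.3574 0.22  ]
from [0.5983 0.3589 0.2995] -5.22 n 2
[np.float64(-0.06), np.float64(0.08), np.float64(3.98), np.float64(0.01)]
[np.float64(-0.06), np.float64(0.08), np.float64(3.98), np.float64(0.01)]
[[320.1514788  229.59884528]
 [320.14119345 196.26451739]]
```

View pics/w25.png

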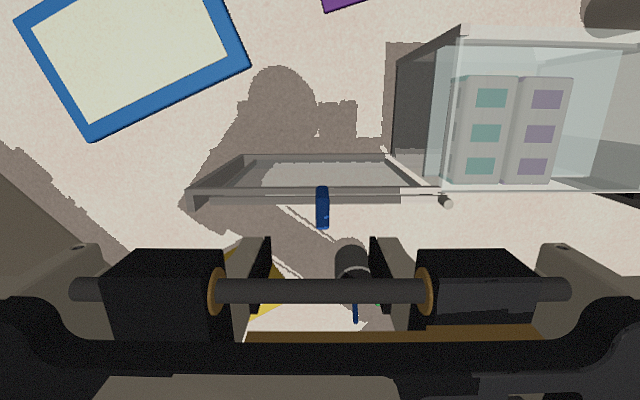

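Emit:
servo_tool(steps=[[6,-0.1,0.1,4,0],[6,0,0,4,0],[6,0,0,0,0],[0.6,0,0,0,0],[0.6,0,0,0,0],[0.6,0,0,0,0],[0.6,0,0,0,0],[0.6,0,0,0,0]], squeeze=30)

```text
time_s: 50.32
tcp_pos: [0.5963, 0.3564, 0.2244]
eef_rot: [-180.0, -0.0, -5.2]
contact_force: [0.0, -0.8, -0.2]
gripper_width: 0.0155
```

Emit:
servo_tool(steps=[[0.6,0,0,0,0],[0.6,0,0,0,0],[0.6,0,2,0,0],[0.6,0,2.5,0,0],[0.6,0,2.5,0,0],[0.6,0,2.5,0,0],[0.6,0,2,0,0],[0.6,0,0,0,0]])

```text
time_s: 51.32
tcp_pos: [0.586, 0.2382, 0.2243]
eef_rot: [179.9, -0.0, -5.4]
contact_force: [4.6, -2.5, -2.8]
gripper_width: 0.0116
```

```bash
python3 prk.py -.079 .01 .22 0 8
python3 - <<'E'
from h import *
s=r.get_state();print(s['gripper_width'],s['contact_force'])
E
```

```text
t 51.325 now rack [-0.079   0.1093  0.2243] dyaw -0.13 tgt [0.5769 0.1393 0.22  ]
from [0.586  0.2382 0.2243] -5.37 n 8
[np.float64(0.0), np.float64(1.24), np.float64(0.05), np.float64(-0.02)]
[np.float64(0.0), np.float64(1.24), np.float64(0.05), np.float64(-0.02)]
[np.float64(0.0), np.float64(1.24), np.float64(0.05), np.float64(-0.02)]
[np.float64(0.0), np.float64(1.24), np.float64(0.05), np.float64(-0.02)]
[np.float64(0.0), np.float64(1.24), np.float64(0.05), np.float64(-0.02)]
[np.float64(0.0), np.float64(1.24), np.float64(0.05), np.float64(-0.02)]
[np.float64(0.0), np.float64(1.24), np.float64(0.05), np.float64(-0.02)]
[np.float64(0.0), np.float64(1.24), np.float64(0.05), np.float64(-0.02)]
0.01159976711494242 [ 4.55556793 -2.47753007 -2.75163862]
```

Emit:
servo_tool(steps=[[0.6,0,2,0,0],[0.6,0,2,0,0],[0.6,0,2,0,0],[0.6,0,1.5,0,0],[0.6,0,1.5,0,0],[0.6,0,0,0,0],[0.6,0,0,0,0]])

```text
time_s: 52.2
tcp_pos: [0.5784, 0.1499, 0.2243]
eef_rot: [180.0, -0.1, -5.3]
contact_force: [8.3, -2.2, -3.3]
gripper_width: 0.0116
```

```bash
python3 prk.py -.079 .01 .22 0 1
python3 - <<'E'
from h import *
s=r.get_state();print(s['gripper_width'],s['contact_force'])
save('wrist','w26')
E
```

```text
t 52.2 now rack [-0.0785  0.0207  0.2243] dyaw -0.08 tgt [0.5769 0.1393 0.22  ]
from [0.5784 0.1499 0.2243] -5.32 n 1
[np.float64(-0.05), np.float64(1.07), np.float64(0.43), np.float64(-0.08)]
0.011609898019599316 [ 8.26967046 -2.2051521  -3.28735806]
```

View pics/w26.png

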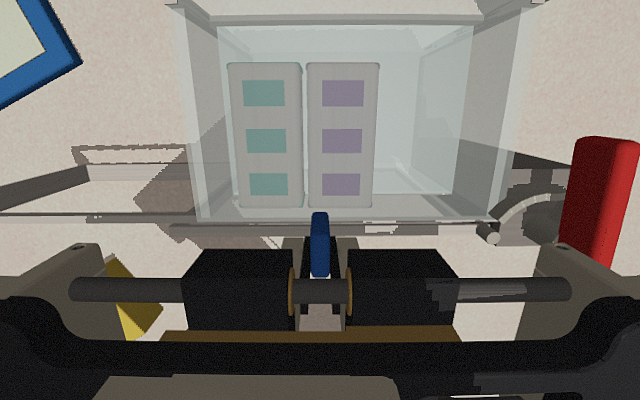

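Emit:
servo_tool(steps=[[0.6,0.1,0.3,0,0],[0.6,0,0.3,0,0],[0.6,0,0.3,0,0],[0.6,0,0,0,0],[0.6,0,0,0,0]])

```text
time_s: 52.88
tcp_pos: [0.5778, 0.1424, 0.2243]
eef_rot: [179.9, -0.0, -5.2]
contact_force: [5.1, -2.4, -1.4]
gripper_width: 0.0116
```

```bash
python3 prk.py -.079 .01 .22 0 1
```

```text
t 52.875 now rack [-0.0784  0.0131  0.2243] dyaw -0.01 tgt [0.5769 0.1393 0.22  ]
from [0.5778 0.1424 0.2243] -5.25 n 1
[np.float64(-0.06), np.float64(0.31), np.float64(0.43), np.float64(-0.01)]
```

Emit:
servo_tool(steps=[[0.6,0,0.2,0,0],[0.6,0,0.1,0,0],[0.6,0,0,0,0],[0.6,0,0,0,0]])

```text
time_s: 53.38
tcp_pos: [0.5776, 0.1401, 0.2243]
eef_rot: [-180.0, -0.0, -5.2]
contact_force: [5.3, 1.3, -1.7]
gripper_width: 0.0117
```

Emit:
servo_tool(steps=[[0.6,0,0.2,0,0],[0.6,0,0,0,0],[0.6,0,0,0,0]])

```text
time_s: 53.75
tcp_pos: [0.5774, 0.1381, 0.2243]
eef_rot: [180.0, -0.0, -5.2]
contact_force: [4.8, 0.8, -0.5]
gripper_width: 0.0114
```

Emit:
servo_tool(steps=[[0.6,0,0.2,0,0],[0.6,0,0,0,0],[0.6,0,0,0,0]])

```text
time_s: 54.12
tcp_pos: [0.5772, 0.1361, 0.2243]
eef_rot: [-180.0, -0.0, -5.2]
contact_force: [4.9, 0.6, -1.3]
gripper_width: 0.0112
```

```bash
python3 prk.py -.079 .01 .22 0 1;python3 - <<'E'
from h import *
s=r.get_state();print(s['gripper_width'],s['contact_force'])
save('wrist','w27')
a=cv2.imread('pics/w27.png');cv2.imwrite('pics/w27z.png',cv2.resize(a[120:280,440:640],None,fx=3.7,fy=3.7,interpolation=cv2.INTER_CUBIC))
E
```

```text
t 54.125 now rack [-0.0784  0.0069  0.2243] dyaw 0.0 tgt [0.5769 0.1393 0.22  ]
from [0.5772 0.1361 0.2243] -5.23 n 1
[np.float64(-0.06), np.float64(-0.31), np.float64(0.43), np.float64(0.0)]
0.011161633155457505 [ 4.89503206  0.62989287 -1.34511387]
```

View pics/w27z.png

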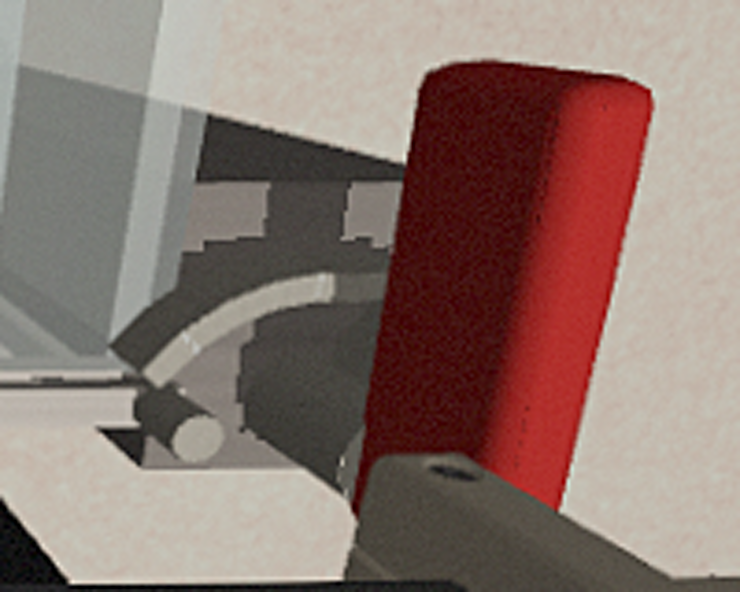

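Emit:
servo_tool(steps=[[0.6,0,0.2,0,0],[0.6,0,0,0,0],[0.6,0,0,0,0]])

```text
time_s: 54.55
tcp_pos: [0.5771, 0.1347, 0.2244]
eef_rot: [-180.0, -0.0, -5.2]
contact_force: [5.9, 2.5, -1.0]
gripper_width: 0.0116
```

Emit:
servo_tool(steps=[[0.6,0,0.2,0,0],[0.6,0,0,0,0],[0.6,0,0,0,0]])

```text
time_s: 54.92
tcp_pos: [0.577, 0.1329, 0.2243]
eef_rot: [-179.9, -0.0, -5.2]
contact_force: [5.6, 3.2, -1.2]
gripper_width: 0.0116
```

Emit:
servo_tool(steps=[[0.6,0,0.1,0,0],[0.6,0,0,0,0],[0.6,0,0,0,0]])

```text
time_s: 55.3
tcp_pos: [0.5769, 0.1322, 0.2243]
eef_rot: [-179.9, -0.0, -5.2]
contact_force: [4.4, 4.5, -1.0]
gripper_width: 0.0115
```

Emit:
servo_tool(steps=[[3,0,0,0,0],[3,0,0,0,0],[3,0,0,0,0],[3,0,0,-4,0],[0.5,0,0,-5,0],[0.5,0,0,-1,0],[0.5,0,0,0,0]])

```text
time_s: 56.18
tcp_pos: [0.5764, 0.1311, 0.3245]
eef_rot: [-180.0, -0.0, -5.3]
contact_force: [-0.5, -0.4, -0.5]
gripper_width: 0.0073
```

```bash
python3 prk.py -.03 -.20 .33 0 ;python3 - <<'E'
from h import *
s=r.get_state();c=wcam(s);q=np.load('rack.npy');print(list(s['tcp_pos']),list(s['eef_rot']),s['gripper_width'],s['contact_force'])
for d in(.003,.008,.012): print(d,proj('',rk(q,[(-.094,d,.256),(-.064,d,.256),(-.079,d-.112,.231)]),c).round(1).tolist())
save('wrist','w28')
E
```

```text
t 56.175 now rack [-0.0788  0.0018  0.3245] dyaw -0.02 tgt [ 0.6065 -0.0743  0.33  ]
from [0.5764 0.1311 0.3245] -5.25 n 4
[np.float64(1.22), np.float64(5.04), np.float64(-0.14), np.float64(-0.0)]
[np.float64(1.22), np.float64(5.04), np.float64(-0.14), np.float64(-0.0)]
[np.float64(1.22), np.float64(5.04), np.float64(-0.14), np.float64(-0.0)]
[np.float64(1.22), np.float64(5.04), np.float64(-0.14), np.float64(-0.0)]
[np.float64(0.5764015372106119), np.float64(0.13111121774352452), np.float64(0.32450797387887154)] [np.float64(-179.96548215287473), np.float64(-0.015208479117301438), np.float64(-5.253845231785408)] 0.007250835645380861 [-0.4629367  -0.41943307 -0.5359412 ]
0.003 [[317.3, 217.9], [317.2, 187.1], [428.3, 194.6]]
0.008 [[312.0, 217.9], [311.7, 187.1], [423.4, 194.6]]
0.012 [[307.7, 217.9], [307.3, 187.1], [419.5, 194.6]]
```

View pics/w28.png

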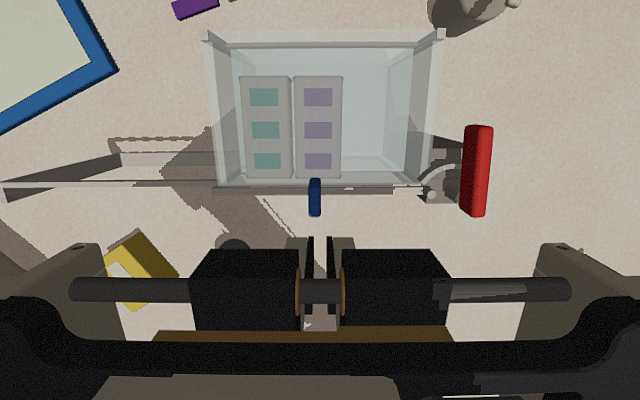

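Emit:
servo_tool(steps=[[0.2,1,4,0,0],[0.2,1.3,5,0,0],[0.2,1.3,5,0,0],[0.2,1.4,4.9,0,0],[0.2,0,0,0,0],[0.2,0,0,0,0]])

```text
time_s: 56.98
tcp_pos: [0.6085, -0.0618, 0.3226]
eef_rot: [180.0, 0.2, -5.3]
contact_force: [0.5, 0.8, -0.1]
gripper_width: 0.0019
```

```bash
python3 prk.py -.029 -.187 .225 0 2
```

```text
t 56.975 now rack [-0.0292 -0.1874  0.3226] dyaw -0.06 tgt [ 0.6087 -0.0614  0.225 ]
from [ 0.6085 -0.0618  0.3226] -5.3 n 2
[np.float64(0.01), np.float64(-0.02), np.float64(4.88), np.float64(-0.03)]
[np.float64(0.01), np.float64(-0.02), np.float64(4.88), np.float64(-0.03)]
```

Emit:
servo_tool(steps=[[0.2,0,0,4.8,0],[0.2,0,0,4.8,0],[0.2,0,0,0,0],[0.2,0,0,0,0]])

```text
time_s: 57.48
tcp_pos: [0.6101, -0.061, 0.2301]
eef_rot: [180.0, -0.1, -5.2]
contact_force: [0.3, -0.2, 0.3]
gripper_width: 0.002
```

Run:
```python
from h import *
s=r.get_state();print(s['tcp_pos'],torack(np.load('rack.npy'),s['tcp_pos']),s['contact_force']);save('wrist','w29')
```

```text
[ 0.61010767 -0.06102242  0.23012925] [[-0.02764969 -0.18647211  0.23012925]] [ 0.32745661 -0.18473471  0.31099007]
```

View pics/w29.png

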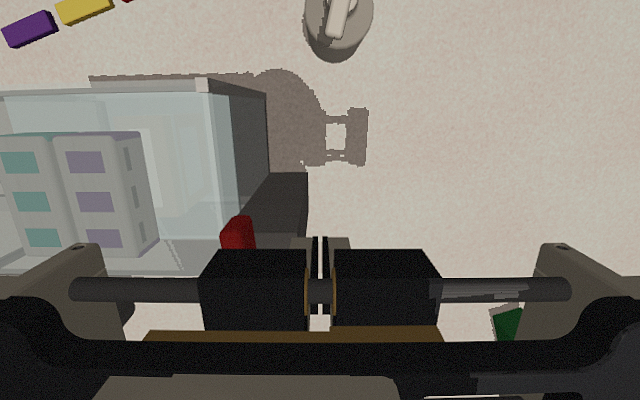

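Emit:
servo_tool(steps=[[0.2,0,0,0.6,0],[0.2,-0.1,-0.8,0,0],[0.2,0,-0.7,0,0],[0.2,0.7,-1.2,0,0],[0.2,0.3,-1.5,0,0],[0.2,0,0,0,0]])

```text
time_s: 58.28
tcp_pos: [0.6226, -0.0192, 0.222]
eef_rot: [-180.0, -0.0, -5.2]
contact_force: [-0.3, 0.2, -0.8]
gripper_width: 0.0019
```

Run:
```python
from h import *
s=r.get_state();print(s['tcp_pos'],torack(np.load('rack.npy'),s['tcp_pos']),s['contact_force']);save('wrist','w30')
```

```text
[ 0.62258357 -0.01918495  0.22199008] [[-0.01904424 -0.14367061  0.22199008]] [-0.3019677   0.20621482 -0.75940247]
```

View pics/w30.png

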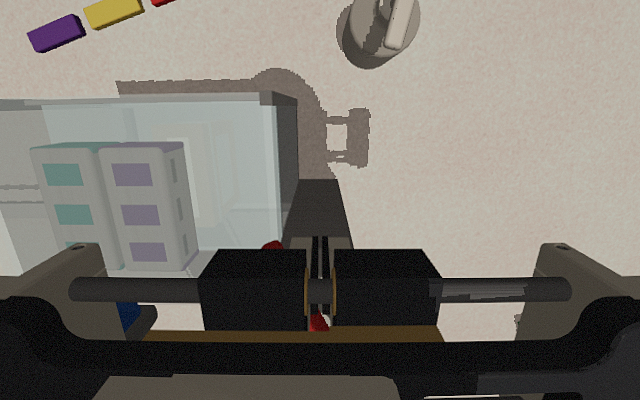

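Emit:
servo_tool(steps=[[0.2,-0.2,-1.7,0,0],[0.2,-0.8,-1.6,0,0],[0.2,-1.4,-1.3,0,0],[0.2,-0.9,-0.5,0,0],[0.2,-0.9,-0.3,0,0],[0.2,0,0,0,0],[0.2,0,0,0,0]])

```text
time_s: 59.2
tcp_pos: [0.5847, 0.0374, 0.2221]
eef_rot: [-180.0, 0.0, -5.2]
contact_force: [0.5, -0.0, -0.1]
gripper_width: 0.0019
```

Run:
```python
from h import *
s=r.get_state();print(s['tcp_pos'],torack(np.load('rack.npy'),s['tcp_pos']),s['contact_force']);save('wrist','w31');save('side','s9')
b=cv2.imread('pics/s9.png'); cv2.imwrite('pics/s9z.png',cv2.resize(b[130:280,255:405],None,fx=4,fy=4,interpolation=cv2.INTER_CUBIC))
```

```text
[0.58466448 0.03741942 0.22208533] [[-0.06197121 -0.09076325  0.22208533]] [ 0.4809569  -0.02543562 -0.06282588]
```

View pics/s9z.png

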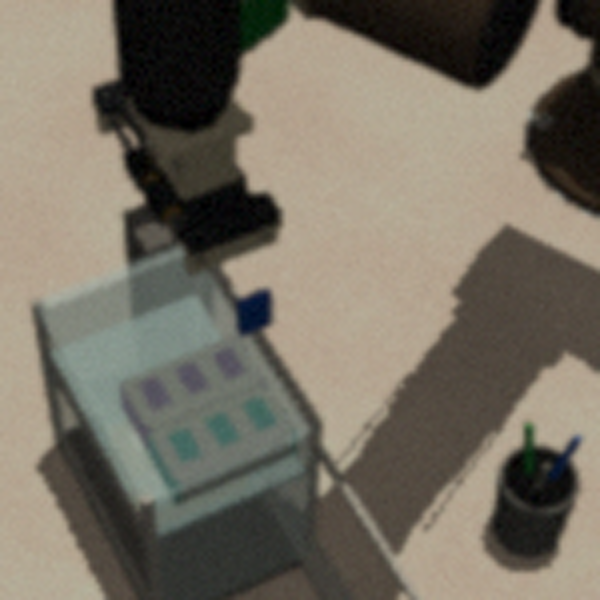

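View pics/w31.png

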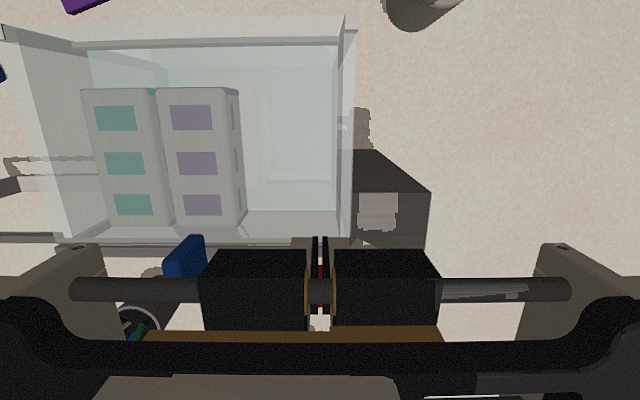

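Emit:
servo_tool(steps=[[0.2,-0.3,0,0,0],[0.2,0,0,0,0],[0.2,0,0,0,0]])

```text
time_s: 59.68
tcp_pos: [0.5844, 0.0373, 0.2221]
eef_rot: [-180.0, -0.2, -5.2]
contact_force: [10.4, -2.5, -6.4]
gripper_width: 0.0022
```

Emit:
servo_tool(steps=[[0.2,-0.2,0,0,0],[0.2,0,0,0,0],[0.2,0,0,0,0]])

```text
time_s: 60.05
tcp_pos: [0.5842, 0.0374, 0.2223]
eef_rot: [-180.0, -0.4, -5.2]
contact_force: [17.6, -6.0, -10.4]
gripper_width: 0.0019
```

Emit:
servo_tool(steps=[[0.2,-0.2,0,0,0],[0.2,0,0,0,0],[0.2,0,0,0,0]])

```text
time_s: 60.42
tcp_pos: [0.5841, 0.0374, 0.2224]
eef_rot: [-180.0, -0.6, -5.2]
contact_force: [25.9, -7.4, -14.1]
gripper_width: 0.0021
```

Emit:
servo_tool(steps=[[0.2,0.7,0,0,0],[0.2,1,0,0,0],[0.2,0,0,-4,0],[0.2,0,0,-5,0],[0.2,-4,0,-2,0],[0.2,-4,-3,0,0],[0.2,-4,-2,0,0],[0.2,0,0,0,0]])

```text
time_s: 61.42
tcp_pos: [0.4783, 0.0979, 0.3333]
eef_rot: [-179.9, -0.1, -5.1]
contact_force: [1.0, -0.5, -0.2]
gripper_width: 0.0018
```

Run:
```python
from h import *
q=np.load('rack.npy')
s=r.get_state();c=wcam(s);print(s['tcp_pos'],torack(q,s['tcp_pos']),s['contact_force']);save('wrist','w32');save('side','s10')
b=cv2.imread('pics/s10.png'); cv2.imwrite('pics/s10z.png',cv2.resize(b[130:280,255:405],None,fx=4,fy=4,interpolation=cv2.INTER_CUBIC))
for d in(0,.005): print(d,proj('',rk(q,[(-.094,d,.256),(-.064,d,.256),(-.079,d-.112,.231)]),c).round(1).tolist())
print('lever tip at 90,80deg',proj('',rk(q,[(-.079,-.07,.268),(-.079+.07*np.cos(1.4),-.14+.07*np.sin(1.4),.268),(-.079,-.152,.268)]),c).round(1).tolist())
```

```text
[0.47827801 0.09794416 0.33334178] [[-0.17343759 -0.04020072  0.33334178]] [ 1.03286645 -0.49675468 -0.20290923]
0 [[272.5, 112.6], [270.9, 75.5], [395.4, 95.8]]
0.005 [[266.7, 112.6], [264.9, 75.5], [390.1, 95.8]]
lever tip at 90,80deg [[355.3, 93.9], [357.2, 78.2], [455.3, 94.8]]
```

View pics/w32.png

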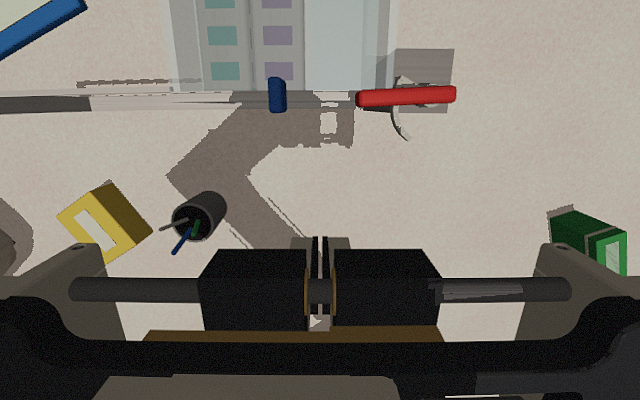

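View pics/s10z.png

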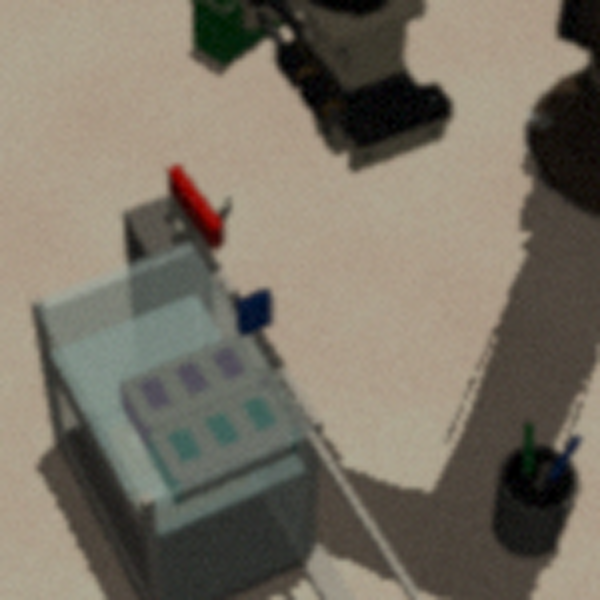

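Run:
```python
from h import *
r.close_job(); print(r.get_state()['time_s'])
```

```text
the job is handed in; nothing more can be done
the job is handed in; nothing more can be done
```

The door is shut and locked with everything that was on the counter put away, and the job was handed in at about 61 s. Three items were there: the orange carton and the teal and purple cassettes. The blue carton was absent.

**What I did**
- I slid the door open to about 0.23 m.
- I set the orange carton in the lower tier and pushed it home with the held purple cassette as a pusher.
- I placed purple and then teal in the upper tier and pushed both past the door plane.
- I slid the door onto its seal with the lever still open (seal force rose to about 4.5 N) and let go. I then turned the lever until it met its stop.

**What went wrong on the way**
- The teal cassette had been knocked a few centimetres aside, so I measured it again.
- My first two grips on teal closed above it, because the fingers end about 2 cm short of the reported TCP. Gripping lower worked.

**Last checks**
- **Lever:** it lies at or slightly past 90°.
- **Door:** the handle is at about 0 in the wrist image. It reads about 5 pixels (roughly 4 mm) past my prediction for fully shut, which I put down to calibration. I did not check the 2.5 mm tolerance any more finely.
- **Cassettes:** both look level behind the closed door, with their front ends about 3–5 mm behind it.
- **Carton:** its rear corner matched the prediction within 1–2 pixels in an earlier wrist view, taken before the cassettes blocked the line of sight.
- **Bystanders:** the cup, bottle and yellow box look untouched in the pictures; I did not measure their shift.

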